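Raise the extraction cabinet's window to the mark and slide the parts dish in

ROBOT

A 6-joint arm with a two-finger parallel gripper is mounted at the origin on a cart in front of the work surface, level with it; the furniture and walls round the work are solid. World frame = base frame: x ahead of the robot, y to its left, z up, the work surface at z = 0. Lengths are in m, angles in rad, forces in N, time in s.
With the tool pointing down it reaches from about 0.375 to 0.75 m from the base axis. Payload 9 kg.
Tool frame: the origin (TCP) lies midway between the tips of the shut fingers; the grasp point (between the pads) lies 19 mm behind it (env.grip_point_offset is the distance from the TCP to the grasp point, in m); x points along the fingers, y is the direction in which the jaws open and shut, and the axes are right-handed (so a half turn about x gives the same grasp; the last joint's range is limited). The gripper opens to 85 mm and grips with 20 to 120 N. Pads are 22 mm wide; open, the fingers measure 114 mm over their backs; the gripper's body (76 mm by 85 mm) begins 54 mm behind the grasp point. The pads swing forward as they close: fully open they stand 13 mm farther back than shut.
Start: joints at [0.918, 0.104, 0.097, 1.564, 0, 1.353], TCP at [0.253, 0.544, 0.208] pointing down, gripper open.
Joint ranges: [-2.99, 2.99], [-0.84, 1.86], [-1.1, 1.16], [-1.84, 2.11], [-1.51, 1.56], [-3.14, 3.14]. Speed limits (rad/s): [2.22, 2.22, 2.57, 3.14, 3.14, 3.14].

INTERFACE

Orientations are given as a 3x3 rotation matrix whose columns are the frame's x, y, z axes.
In Python, from bench import env, camera, camera_info, ticket, nets gives the robot as it stands.
- The arm moves only by the tool play_rows, never from a script. Its argument "series" is a list that holds one entry, the list of rows, each a list of 7 numbers: the shift along the tool's x, y, z in mm, then the turn, a rotation vector about the tool's x, y, z in rad, then the closure in counts, from 0 (fully open) to 255 (shut). A call has 1 to 10 rows; each row shifts and turns the pose as measured when the row begins, along the tool's axes as they then stand; what a row does not reach is not made up. A row lasts 1/8 s, in which the tool goes at most 62.5 mm and 10.7 degrees, less where a joint would pass 70% of its speed; a pose out of reach is approached as far as the arm can. A call with a gripper value outside its range is refused whole. The fingers move at their own pace and stop on an object; the grip force is fixed at half the most. Time passes only in rows, so rows that do not move let the fingers close. It gives the time, the measured TCP pose, the force and the opening at its end, in the units of the state.
- env.get_state(): the state, without advancing time (a new reading comes with each control period).
- camera(name): name is "scene" or "top" or "wrist"; returns the picture (384x512x3 uint8, blue, green, red); there is no depth.
- camera_info(name): a dict with "fx", "fy", "cx", "cy" (pixels), "rvec" (rotation vector, rad) and "tvec" (3), from world to camera coordinates, as OpenCV has them. Camera axes: x right, y down, z forward; pixel columns grow to the right and rows downward; lengths in m; the calibration is good to about 2 mm. A picture is of the moment at which its call begins: read the wrist's pose just before it. camera_info takes no time and is no camera call; for the wrist camera it gives the pose at the moment of the call.
- ticket.close_job(): hands the job in, once; it reports no verdict.
Trained networks look in the newest picture that a camera, given by its name, has taken for a name from the list of things; names that differ only in an ending like _2 or _b are one class to them, and where a whole thing is asked for, a point or a joint stands for the part that bears it (a point fixed in the world has none). Each returns a list of dicts, best first, with "confidence" (0 to 1); they miss things now and then, are a little off and sometimes report something else, mostly with a low value. They report only what shows in the picture. A call takes as long as a camera call. They do not tell look-alikes from the thing itself.
- nets.boxes_of(label, camera): "rect" ([left, top, right, bottom] in pixels, round what is visible of it).
- nets.outline_of(label, camera): "pixels" (384x512 bool, what is visible of it) and "rect" ([left, top, right, bottom] in pixels, round what is visible of it).
The state is a dict: "t": time; "q": joint angles; "dq": joint speeds; "joint_torque": joint torques, N m; "tcp_pos": TCP position; "eef_rot": TCP orientation; "wrist_force": force on the tool from outside, world axes, zero at the start; "moment": the same for the moment, N m; "opening": finger opening in m.
Only numpy, scipy, OpenCV 4.12 (cv2) and the standard library are available. Lean on these libraries where they do the work, as an engineer would, in place of code of your own. Each camera call takes 0.05 s, during which the arm holds its last target.

TASK

The freshly degreased bolts in the round metal dish in front of the extraction cabinet have to dry under extraction. Push the cabinet's sliding window up from beneath its lip until the lip is level with the pointer on the right post and let it stay there, then push the dish along the bench top under the window until it stands wholly inside the cabinet, behind the window. Push only with the fingers: do not pinch the lip or pick up the dish, and leave the other things where they are.

Things in the scene. Friction and masses are not known exactly. Their poses are not given: they have to be found in the camera images.
- cabinet: Fixed bench-top extraction cabinet: aluminium posts, clear sides, 420 wide, 225 deep, 500 mm high, without a floor. Origin: at bench height, middle of the window's front face; x points into the cabinet, y to its left seen from the robot, z up. Opening y = -170 to 170 mm; posts' front faces at x = -4, back sheet at x = 217 mm; a jar and a small tool stand fixed in the back corners, behind x = 154.
- window (a joint): Height (m) of the sliding window: 0 shut (bottom edge 12 mm over the bench; it starts so), grows as it rises, stop at 0.215. Clear pane in an aluminium frame, 340 x 240 mm, x = 0 to 16 mm of the cabinet, 0.8 kg, balanced by two counterweights sinking in slots in the posts; friction of about 3 N keeps it where it is left: 3 to 6 N moves it up or down.
- lip: The window's finger lip: level aluminium shelf, 270 mm long along cabinet y, centred, 8 mm thick, round front edge 38 mm in front of the window's face. Origin: middle of its length, 4 mm behind the front edge, at half thickness (underside 4 mm lower); 87 mm over the bench when shut. Free beneath; the window's bottom edge is 75 mm below the origin. Axes as the cabinet.
- lip_tread: Black rubber tread on the lip's top face, 240 x 20 x 3 mm. Origin: centre of its underside, 4 mm above and 16 mm behind the lip's origin. Pressing on tread and lip both at once (over 3 N each) is pinching.
- pointer: Small dark steel pointer with a black thumbscrew, 25 x 22 mm, on the front of the right post, its point towards the window; stands out to 23 mm in front of the window's face. Origin: at its point, at the marked height, 150 to 190 mm above the shut lip's. The lip is level with it when their origins have the same height. Fixed.
- dish: Round light-metal parts dish with a few bolts fixed in it, 127 mm across its rim, 24 mm high, about 0.4 kg; the side slopes from 102 mm diameter at the bottom out to the rim. Origin: centre of its underside. Stands loose on the bench in front of the window.
- tyre_lever: Blue tyre lever, 17 x 114 x 13 mm, lying on the bench left of the dish. Origin: centre of the underside. Leave alone.
- hex_key: T-handle hex key, 136 x 76 x 19 mm, lying on the bench right of the dish. Origin: centre of the underside. Leave alone.
- tape_measure: Pocket tape measure, 75 x 31 x 60 mm, standing left of the cabinet. Origin: centre of the underside. Leave alone.
- oil_bottle: Drip bottle of chain oil, 42 mm diameter, 126 mm high, standing right of the cabinet's right post. Origin: centre of the underside. Leave alone.
There are look-alikes about, which are no part of the job. Several things look just like the dish: the one meant starts farthest from the robot's base.

How it is judged:
On the way, in this order (a step that is already met when the one before it is completed fails the run):
1. the window has been pushed up and rests with its lip level with the pointer (within 10 mm) (z of lip in the frame of pointer between -0.01 and 0.01 m and velocity of joint window between -0.01 and 0.01 m/s), for 0.4 s.
2. the dish stands flat on the bench top wholly behind the window, which is still at the mark (z of lip in the frame of pointer between -0.01 and 0.01 m and x of dish in the frame of cabinet between 0.078 and 0.25 m and y of dish in the frame of cabinet between -0.17 and 0.17 m and angle between dish's own z axis and vertical below 0.1 rad and height (world z) of dish below 0.006 m), for 0.2 s.
At the end, for the whole second after the job is handed in: The window rests with its lip within 10 mm of the pointer's height, and the dish is at rest flat on the bench top between the posts, its whole rim behind the window (its centre at least 78 mm behind the window's front face) (all of step 2 and velocity of joint window between -0.01 and 0.01 m/s and linear speed of dish below 0.01 m/s); the robot touches nothing.
It fails at once if the dish is picked up, carried or tipped (more than 15 mm off the bench or tilted more than 20 degrees) (height (world z) of dish above 0.015 m or angle between dish's own z axis and vertical above 0.35 rad).
It fails at once if the lip is pinched between the fingers (contact force between the fingers and lip_tread above 3 N and contact force between the fingers and lip above 3 N).
It fails at once if a bystander is moved more than 30 mm (distance of any of tyre_lever, hex_key, tape_measure, oil_bottle from where it was at the start of the episode above 0.03 m).
It also fails if it takes over 72 s, if anything falls off the work surface, if the arm or the gripper's body presses on something with over 40 N, if the wrist force passes 120 N, or if a joint passes its speed limit or range.

## Working session

There is one attempt and no reset: what is moved stays moved. The work goes in short steps, Python scripts to look and compute and a tool call to move; the robot and the scene stay as the last step left them, time stands still between calls to the robot, and variables do not carry over. Pictures are saved under pics/ and viewed, and the job is handed in when it is done.

Besides the shell and the picture viewer there is one more tool, called after "Request:" as a command line: name --argument value ..., lists and objects as JSON in quotes. play_rows: Moves the arm, as the interface text tells. Its arguments: {"type":"object","properties":{"series":{"type":"array"}},"required":["series"]}

```bash
ls; mkdir -p pics; python3 - <<'E'
from bench import env,camera,camera_info,nets
import cv2,numpy as np
for c in ["scene","top"]:
    im=camera(c); cv2.imwrite(f"pics/{c}0.png",im)
    i=camera_info(c); print(c,i)
    for l in ["dish","lip","pointer","cabinet","tyre_lever","hex_key"]:
        print(l,[(np.round(b["rect"]).tolist(),round(b["confidence"],2)) for b in nets.boxes_of(l,c)][:4])
print(env.get_state())
E
```

```text
pics
scene {'fx': 487.49658326304876, 'fy': 487.49658326304876, 'cx': 255.4547833249866, 'cy': 193.46922397642626, 'rvec': array([ 1.94127774, -0.74485051,  0.48494051]), 'tvec': array([-0.41349319,  0.33311443,  1.10127551])}
dish [([239.0, 278.0, 288.0, 316.0], 0.93), ([240.0, 241.0, 280.0, 271.0], 0.8), ([166.0, 238.0, 215.0, 263.0], 0.68)]
lip [([256.0, 206.0, 327.0, 240.0], 0.61)]
pointer []
cabinet [([243.0, 41.0, 416.0, 274.0], 0.91)]
tyre_lever [([189.0, 219.0, 220.0, 226.0], 0.44), ([252.0, 151.0, 343.0, 262.0], 0.19)]
hex_key [([320.0, 285.0, 353.0, 318.0], 0.68)]
top {'fx': 349.5588498173736, 'fy': 349.5588498173736, 'cx': 249.35280512224315, 'cy': 191.02825732533196, 'rvec': array([ 2.15513122, -2.14313651,  0.13568466]), 'tvec': array([0.04169256, 0.58710178, 1.09422588])}
dish [([213.0, 233.0, 251.0, 269.0], 0.9), ([304.0, 225.0, 337.0, 267.0], 0.66), ([238.0, 166.0, 317.0, 177.0], 0.61), ([259.0, 189.0, 298.0, 226.0], 0.56)]
lip [([235.0, 167.0, 323.0, 176.0], 0.69), ([354.0, 209.0, 376.0, 217.0], 0.69)]
pointer [([343.0, 153.0, 348.0, 157.0], 0.63), ([354.0, 144.0, 36
[... 250 characters left out ...]
       4.31694718e-05, 1.35307869e+00]), 'dq': array([-3.76507547e-04,  5.11695192e-05, -7.35046944e-04,  2.18078502e-05,
        1.73094622e-03, -9.63279646e-04]), 'joint_torque': array([-9.96501740e-05, -5.56622779e+01,  5.03686631e+01,  1.94220497e-04,
       -2.98013465e-04,  2.80863230e-05]), 'tcp_pos': array([0.25275782, 0.54420728, 0.20844989]), 'eef_rot': array([[ 4.25849028e-05,  4.21241715e-01,  9.06948408e-01],
       [ 1.26820300e-04,  9.06948400e-01, -4.21241717e-01],
       [-9.99999991e-01,  1.32958007e-04, -1.47996913e-05]]), 'wrist_force': array([-0.39397761,  0.51173443, -0.07997794]), 'moment': array([-0.0227085 ,  0.0415183 ,  0.04994839]), 'opening': 0.08542809972538246}
```

```bash
python3 - <<'E'
import cv2
for c,(x0,y0,x1,y1) in {"scene":(150,20,430,330),"top":(170,10,410,290)}.items():
    im=cv2.imread(f"pics/{c}0.png"); s=min(800/(x1-x0),600/(y1-y0))
    cv2.imwrite(f"pics/{c}0z.png",cv2.resize(im[y0:y1,x0:x1],None,fx=s*.99,fy=s*.99,interpolation=cv2.INTER_CUBIC)); print(s*.99)
E
```

```text
1.9161290322580646
2.1214285714285714
```

View pics/scene0.png

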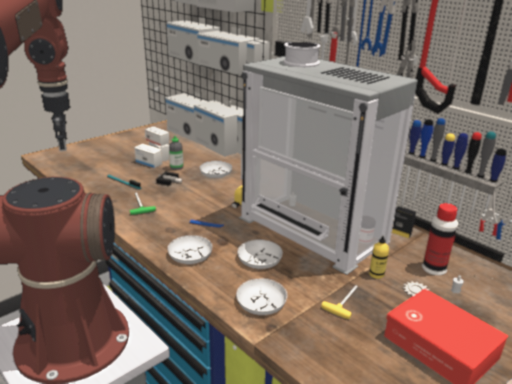

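View pics/top0.png

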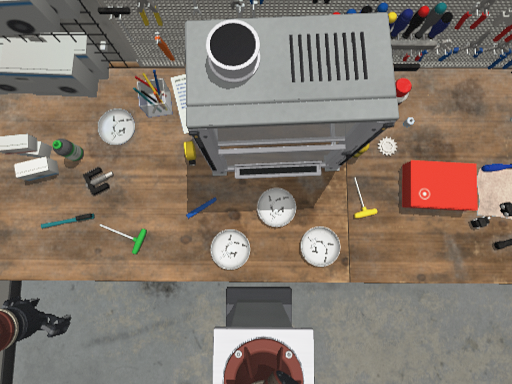

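```bash
sleep 1
```

```text
(no output)
```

View pics/scene0z.png

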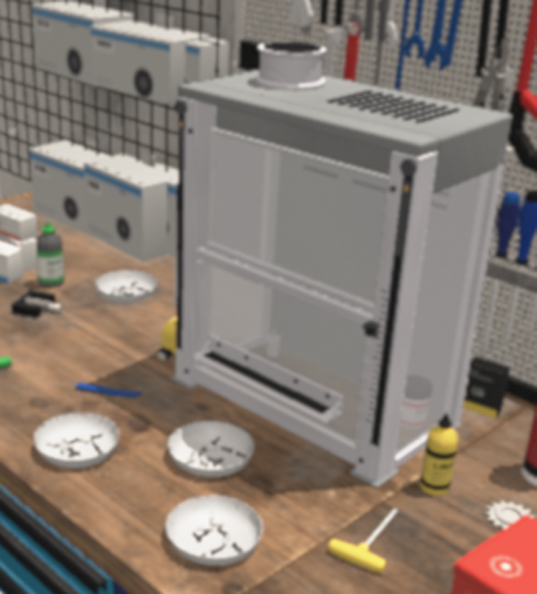

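View pics/top0z.png

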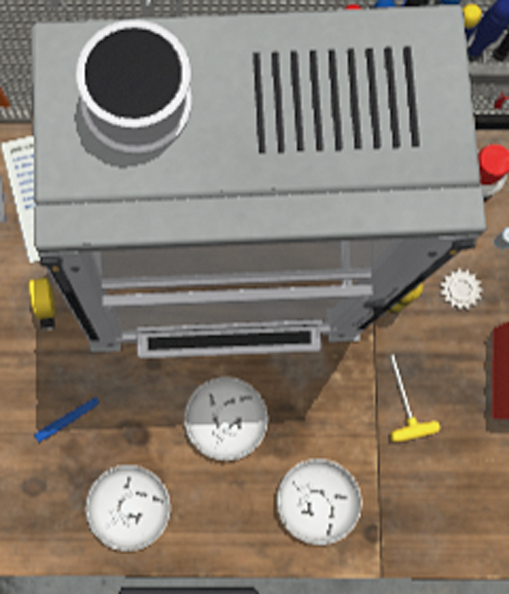

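```bash
cat > h.py <<'E'
import numpy as np,cv2
from bench import env,camera,camera_info,nets
def cam(c):
    i=camera_info(c);K=np.array([[i['fx'],0,i['cx']],[0,i['fy'],i['cy']],[0,0,1.]]);R=cv2.Rodrigues(np.array(i['rvec']))[0];return K,R,np.array(i['tvec']).ravel()
def ray(c,p):
    K,R,t=cam(c);d=R.T@np.linalg.solve(K,[p[0],p[1],1.]);return -R.T@t,d
def onz(c,p,z=0):
    o,d=ray(c,p);return o+d*(z-o[2])/d[2]
def proj(c,P):
    K,R,t=cam(c);q=(K@(R@np.atleast_2d(P).T+t[:,None])).T;return q[:,:2]/q[:,2:]
def tri(ps):
    A=np.zeros((3,3));b=np.zeros(3)
    for c,p in ps:
        o,d=ray(c,p);d=d/np.linalg.norm(d);M=np.eye(3)-np.outer(d,d);A+=M;b+=M@o
    return np.linalg.solve(A,b)
E
python3 - <<'E'
from h import *
np.set_printoptions(precision=4,suppress=True)
for p in [(276,207),(230,249),(320,246),(116,126)]:
    P=onz("top",p,.022);print("top",p,P,np.hypot(*P[:2]))
for p in [(260,255),(190,250),(262,297),(215,170)]:
    P=onz("scene",p,.022);print("scene",p,P,np.hypot(*P[:2]))
camera("top");camera("scene")
for c in ["top","scene"]:
  for o in nets.outline_of("dish",c):
    m=o["pixels"].astype(np.uint8);cs=max(cv2.findContours(m,0,2)[0],key=cv2.contourArea);e=cv2.fitEllipse(cs) if len(cs)>5 else None
    print(c,round(o["confidence"],2),o["rect"],e, onz(c,e[0],.02) if e else 0)
  for l in ["lip","pointer","lip_tread","window","cabinet","oil_bottle","tape_measure","tyre_lever","hex_key"]:
    r=nets.boxes_of(l,c); print(c,l,[(np.round(b["rect"]).tolist(),round(b["confidence"],2)) for b in r][:3])
E
```

```text
top (276, 207) [ 0.5369 -0.0424  0.022 ] 0.5385868898888772
top (230, 249) [0.4004 0.1063 0.022 ] 0.4142659601985539
top (320, 246) [ 0.4117 -0.1835  0.022 ] 0.45077146086178543
top (116, 126) [0.809 0.498 0.022] 0.9499889116038022
scene (260, 255) [ 0.5323 -0.0519  0.022 ] 0.5348004843518772
scene (190, 250) [0.3977 0.0981 0.022 ] 0.40959646046221754
scene (262, 297) [ 0.4094 -0.1898  0.022 ] 0.45127549703951314
scene (215, 170) [0.7983 0.4864 0.022 ] 0.9348554510888136
top 0.88 [210.5, 231.2, 250.0, 266.3] ((229.880126953125, 249.3916015625), (37.71517562866211, 38.57841491699219), 162.55667114257812) [0.3991 0.1068 0.02  ]
top 0.66 [256.1, 187.7, 301.2, 227.2] ((275.9578857421875, 207.31968688964844), (38.48622512817383, 40.14702224731445), 81.19303131103516) [ 0.536  -0.0424  0.02  ]
top 0.62 [304.7, 225.3, 337.7, 269.2] ((320.4932556152344, 246.60231018066406), (36.65873336791992, 39.14458465576172), 163.01780700683594) [ 0.4098 -0.1854  0.02  ]
top lip [([235.0, 165.0, 321.0, 176.0], 0.86)]
top pointer [([187.0, 200.0, 221.0, 217.0], 0.51), ([183.0, 13.0, 398.0, 177.0], 0.26)]

[... 764 characters left out ...]
7  0.02  ]
scene 0.82 [237.3, 279.8, 286.3, 316.5] ((261.3918151855469, 295.8529968261719), (35.479530334472656, 49.027618408203125), 92.94286346435547) [ 0.4131 -0.1838  0.02  ]
scene lip [([254.0, 208.0, 326.0, 239.0], 0.88)]
scene pointer [([338.0, 187.0, 350.0, 197.0], 0.53)]
scene lip_tread [([258.0, 204.0, 320.0, 235.0], 0.89)]
scene window [([250.0, 151.0, 344.0, 265.0], 0.69), ([371.0, 235.0, 391.0, 281.0], 0.16)]
scene cabinet [([240.0, 41.0, 417.0, 274.0], 0.85)]
scene oil_bottle [([371.0, 238.0, 388.0, 281.0], 0.61)]
scene tape_measure [([236.0, 188.0, 241.0, 207.0], 0.65)]
scene tyre_lever [([192.0, 218.0, 226.0, 230.0], 0.65)]
scene hex_key [([322.0, 300.0, 351.0, 318.0], 0.71)]
```

```bash
python3 - <<'E'
import cv2
im=cv2.imread("pics/scene0.png")
cv2.imwrite("pics/crA.png",cv2.resize(im[130:280,235:395],None,fx=5,fy=4,interpolation=cv2.INTER_CUBIC))
im=cv2.imread("pics/top0.png")
cv2.imwrite("pics/crB.png",cv2.resize(im[110:240,180:380],None,fx=4,fy=4,interpolation=cv2.INTER_CUBIC))
cv2.imwrite("pics/crC.png",cv2.resize(im[90:160,80:180],None,fx=6,fy=6,interpolation=cv2.INTER_CUBIC))
E
```

```text
(no output)
```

View pics/crA.png

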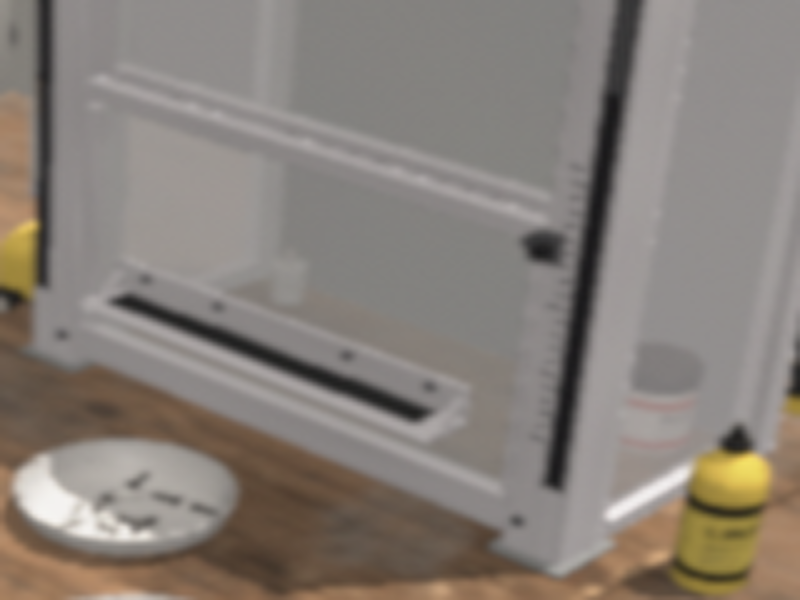

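View pics/crB.png

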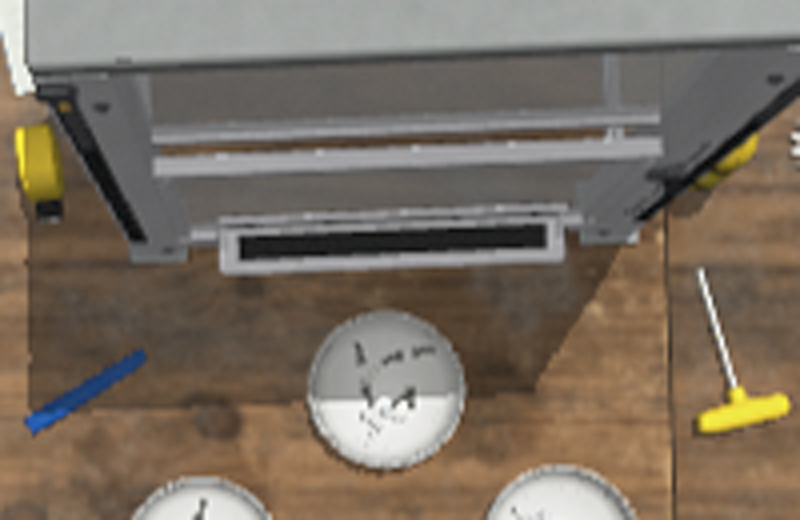

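View pics/crC.png

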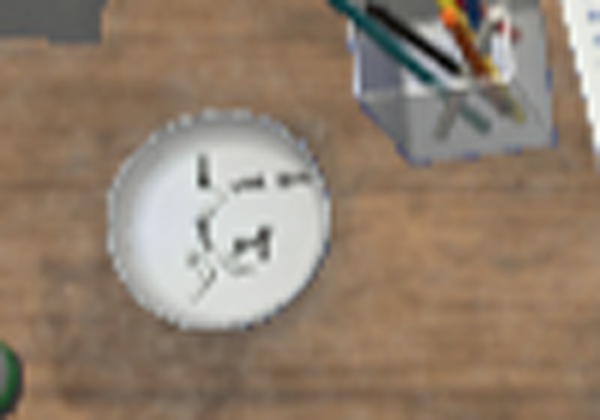

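```bash
python3 - <<'E'
from h import *
np.set_printoptions(precision=4,suppress=True)
L=tri([("top",(235.5,178)),("scene",(252.3,206))]);R=tri([("top",(321.2,174.5)),("scene",(320.3,239.5))])
print(L,R,np.linalg.norm(L-R))
L2=onz("top",(235.5,178),.088);R2=onz("top",(321.2,174.5),.088);print(L2,R2,np.linalg.norm(L2-R2),np.arctan2(*(L2-R2)[:2]))
print("tread",[onz("top",(180+x/4,110+y/4),.094) for x,y in [(239,261),(548,248),(240,236),(547,223)]])
for p in [(213,175.5),(226.7,175),(325.75,170.8),(339,170.2)]: print("foot",onz("top",p,0.005))
for p in [(241,217),(347,272.5),(334,265)]: print("footS",onz("scene",p,0.005))
print("ptr",tri([("scene",(340.5,190.5)),("top",(342.5,153.5))]))
E
```

```text
[0.623  0.0861 0.0907] [ 0.6338 -0.1792  0.0928] 0.265524225295381
[0.6211 0.0881 0.088 ] [ 0.6335 -0.1791  0.088 ] 0.267417812764508 -0.046256856675040835
tread [array([0.6288, 0.0747, 0.094 ]), array([ 0.6402, -0.165 ,  0.094 ]), array([0.6485, 0.0741, 0.094 ]), array([ 0.6599, -0.1646,  0.094 ])]
foot [0.6435 0.1678 0.005 ]
foot [0.6455 0.1218 0.005 ]
foot [ 0.6614 -0.2113  0.005 ]
foot [ 0.6637 -0.2558  0.005 ]
footS [0.6534 0.1678 0.005 ]
footS [ 0.6733 -0.2536  0.005 ]
footS [ 0.6738 -0.2073  0.005 ]
ptr [ 0.6632 -0.2069  0.2438]
```

```bash
cat >> h.py <<'E'
from scipy.spatial.transform import Rotation as Ro
np.set_printoptions(precision=4,suppress=True)
YAW=0.046; C0=np.array([0.666,-0.044,0.])
cx=np.array([np.cos(YAW),np.sin(YAW),0]);cy=np.array([-np.sin(YAW),np.cos(YAW),0])
def w2c(p): d=np.array(p)-C0;return np.array([d@cx,d@cy,d[2]])
def c2w(p): return C0+cx*p[0]+cy*p[1]+np.array([0,0,p[2]])
def tool(pitch,yaw=YAW): # pitch below horizontal deg
    a=np.radians(pitch);x=np.array([np.cos(a)*np.cos(yaw),np.cos(a)*np.sin(yaw),-np.sin(a)])
    y=np.array([-np.sin(yaw),np.cos(yaw),0]);return np.column_stack([x,y,np.cross(x,y)])
def rows(pos,R,n,g=0):
    s=env.get_state();p0,R0=s['tcp_pos'],s['eef_rot'];rv=Ro.from_matrix(R0.T@R).as_rotvec()/n
    for k in range(n):
        Rk=R0@Ro.from_rotvec(rv*k).as_matrix()
        print(list(np.round(Rk.T@(np.array(pos)-p0)/n*1000,1))+list(np.round(rv,3))+[g])
def st():
    s=env.get_state();print(s['t'],'tcp',s['tcp_pos'],'cab',w2c(s['tcp_pos']),'x',s['eef_rot'][:,0],'y',s['eef_rot'][:,1],'F',s['wrist_force'],'op',s['opening'],'q',s['q'])
E
python3 - <<'E'
from h import *
rows([.46,-.05,.2],tool(25),10,255)
E
```

```text
[np.float64(0.8), np.float64(-45.2), np.float64(43.8), np.float64(-0.043), np.float64(-0.111), np.float64(0.027), 255]
[np.float64(4.3), np.float64(-47.1), np.float64(41.6), np.float64(-0.043), np.float64(-0.111), np.float64(0.027), 255]
[np.float64(7.5), np.float64(-48.9), np.float64(38.8), np.float64(-0.043), np.float64(-0.111), np.float64(0.027), 255]
[np.float64(10.3), np.float64(-50.8), np.float64(35.7), np.float64(-0.043), np.float64(-0.111), np.float64(0.027), 255]
[np.float64(12.7), np.float64(-52.6), np.float64(32.2), np.float64(-0.043), np.float64(-0.111), np.float64(0.027), 255]
[np.float64(14.6), np.float64(-54.2), np.float64(28.4), np.float64(-0.043), np.float64(-0.111), np.float64(0.027), 255]
[np.float64(16.0), np.float64(-55.8), np.float64(24.4), np.float64(-0.043), np.float64(-0.111), np.float64(0.027), 255]
[np.float64(17.0), np.float64(-57.2), np.float64(20.1), np.float64(-0.043), np.float64(-0.111), np.float64(0.027), 255]
[np.float64(17.4), np.float64(-58.4), np.float64(15.7), np.float64(-0.043), np.float64(-0.111), np.float64(0.027), 255]
[np.float64(17.3), np.float64(-59.5), np.float64(11.3), np.float64(-0.043), np.float64(-0.111), np.float64(0.027), 255]
```

Dish candidates in the top picture are (276,207), (230,249), (320,246) and (116,126). The last one is 0.95 m from the base, off by the wall, out of reach and not in front of the cabinet. Of the three in front of the cabinet, (276,207) is farthest (0.54 m) and lies between the tyre lever and the hex key. The crop shows it directly in front of the lip, so I choose it.

Request:
play_rows --series '[[[1, -45, 44, -0.043, -0.111, 0.027, 255], [4, -47, 42, -0.043, -0.111, 0.027, 255], [7, -49, 39, -0.043, -0.111, 0.027, 255], [10, -51, 36, -0.043, -0.111, 0.027, 255], [13, -53, 32, -0.043, -0.111, 0.027, 255], [15, -54, 28, -0.043, -0.111, 0.027, 255], [16, -56, 24, -0.043, -0.111, 0.027, 255], [17, -57, 20, -0.043, -0.111, 0.027, 255], [17, -58, 16, -0.043, -0.111, 0.027, 255], [17, -60, 11, -0.043, -0.111, 0.027, 255]]]'

```text
t: 3.05
tcp_pos: [0.5925, 0.1909, 0.2261]
eef_rot: [[0.775, 0.11, 0.622], [-0.195, 0.978, 0.07], [-0.601, -0.175, 0.78]]
wrist_force: [0.2, 1.0, 0.3]
opening: -0.0004
```

```bash
python3 - <<'E'
from h import *
st(); rows([.46,-.05,.2],tool(25),3,255)
cv2.imwrite("pics/w1.png",camera("wrist"));cv2.imwrite("pics/s1.png",camera("scene"))
for l in ["lip","pointer","dish"]: print(l,[(np.round(b["rect"]).tolist(),round(b["confidence"],2)) for b in nets.boxes_of(l,"wrist")])
E
```

```text
3.05 tcp [0.5925 0.1909 0.2261] cab [-0.0626  0.238   0.2261] x [ 0.7752 -0.1951 -0.6008] y [ 0.1104  0.9783 -0.1753] F [0.1967 0.9624 0.2528] op -0.0003657099902608368 q [ 0.3328 -0.8412 -0.9348  0.6381 -0.453   0.1534]
[np.float64(-13.4), np.float64(-81.9), np.float64(-39.9), np.float64(0.023), np.float64(-0.078), np.float64(0.076), 255]
[np.float64(-22.5), np.float64(-81.4), np.float64(-36.6), np.float64(0.023), np.float64(-0.078), np.float64(0.076), 255]
[np.float64(-31.3), np.float64(-80.2), np.float64(-32.7), np.float64(0.023), np.float64(-0.078), np.float64(0.076), 255]
lip [([0.0, 52.0, 185.0, 92.0], 0.64)]
pointer []
dish []
```

View pics/w1.png

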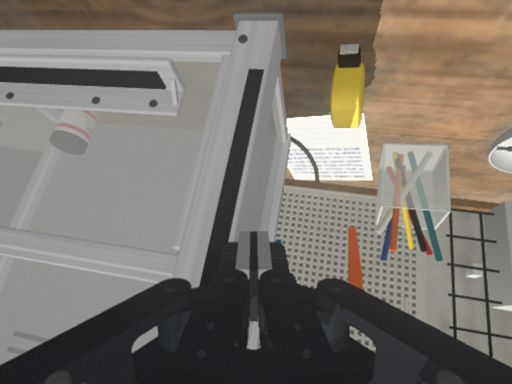

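View pics/s1.png

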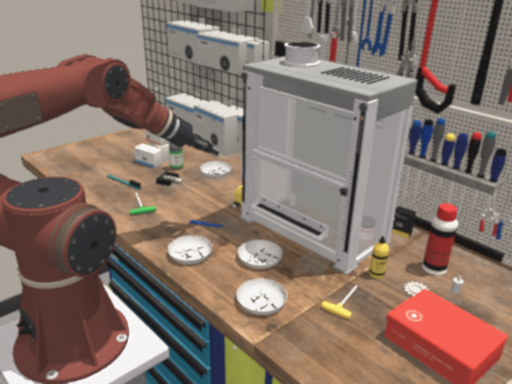

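```bash
python3 - <<'E'
from h import *
s=env.get_state();K,R,t=cam("wrist");o=-R.T@t
print("cam in tool",s['eef_rot'].T@(o-s['tcp_pos']), "axis",s['eef_rot'].T@R.T)
rows([.57,-.05,.2],tool(45),6,255)
E
```

```text
cam in tool [-0.165  -0.0007 -0.0725] axis [[ 0.0008 -0.2831  0.9591]
 [ 1.      0.0005 -0.0007]
 [-0.0003  0.9591  0.2831]]
[np.float64(7.7), np.float64(-39.0), np.float64(-8.1), np.float64(0.004), np.float64(0.018), np.float64(0.039), 255]
[np.float64(6.3), np.float64(-39.3), np.float64(-7.8), np.float64(0.004), np.float64(0.018), np.float64(0.039), 255]
[np.float64(4.9), np.float64(-39.5), np.float64(-7.5), np.float64(0.004), np.float64(0.018), np.float64(0.039), 255]
[np.float64(3.5), np.float64(-39.7), np.float64(-7.3), np.float64(0.004), np.float64(0.018), np.float64(0.039), 255]
[np.float64(2.1), np.float64(-39.9), np.float64(-7.1), np.float64(0.004), np.float64(0.018), np.float64(0.039), 255]
[np.float64(0.7), np.float64(-40.0), np.float64(-6.9), np.float64(0.004), np.float64(0.018), np.float64(0.039), 255]
```

Request:
play_rows --series '[[[8, -39, -8, 0.004, 0.018, 0.039, 255], [6, -39, -8, 0.004, 0.018, 0.039, 255], [5, -39, -8, 0.004, 0.018, 0.039, 255], [4, -40, -7, 0.004, 0.018, 0.039, 255], [2, -40, -7, 0.004, 0.018, 0.039, 255], [1, -40, -7, 0.004, 0.018, 0.039, 255]]]'

```text
t: 4.05
tcp_pos: [0.6309, -0.0133, 0.2062]
eef_rot: [[0.667, -0.039, 0.744], [0.022, 0.999, 0.032], [-0.745, -0.005, 0.667]]
wrist_force: [0.4, -0.3, -0.7]
opening: 0.0
```

```bash
python3 - <<'E'
from h import *
st(); rows([.57,-.05,.2],tool(45),3,255)
cv2.imwrite("pics/w2.png",camera("wrist"))
E
```

```text
4.05 tcp [ 0.6309 -0.0133  0.2062] cab [-0.0336  0.0323  0.2062] x [ 0.6667  0.0218 -0.745 ] y [-0.0387  0.9992 -0.0053] F [ 0.4487 -0.343  -0.7183] op 1.3904874382955291e-05 q [-0.3679 -0.8205 -0.8485  0.8533  0.2632 -0.3136]
[np.float64(-12.3), np.float64(-11.4), np.float64(-16.9), np.float64(-0.001), np.float64(-0.018), np.float64(0.003), 255]
[np.float64(-12.6), np.float64(-11.4), np.float64(-16.7), np.float64(-0.001), np.float64(-0.018), np.float64(0.003), 255]
[np.float64(-13.0), np.float64(-11.3), np.float64(-16.4), np.float64(-0.001), np.float64(-0.018), np.float64(0.003), 255]
```

View pics/w2.png

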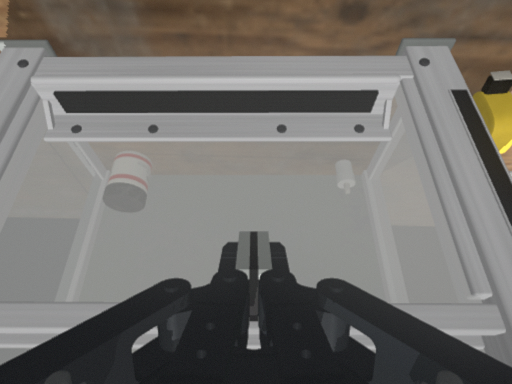

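```bash
cat > kin.py <<'E'
import numpy as np
from scipy.optimize import least_squares
from scipy.spatial.transform import Rotation as Ro
S=[([9.1826468e-01,1.04075307e-01,9.7308598e-02,1.563903,4.3e-05,1.353],[.25275782,.54420728,.20844989]),
([.3328,-.8412,-.9348,.6381,-.453,.1534],[.5925,.1909,.2261]),
([-.3679,-.8205,-.8485,.8533,.2632,-.3136],[.6309,-.0133,.2062])]
def fk(q,P):
    L1,L2,d,h,e,L6,a=P;b=q[1]-q[2];p=b+q[3]
    v=np.array([a+L1*np.sin(q[1])+L2*np.cos(b),d,h+L1*np.cos(q[1])-L2*np.sin(b)])
    Ry=Ro.from_euler('y',p).as_matrix();Rz=Ro.from_euler('z',q[4]).as_matrix()
    W=Ro.from_euler('z',q[0]).as_matrix()
    return W@(v+Ry@(np.array([e,0,0])+Rz@np.array([L6,0,0]))), (W@Ry@Rz)[:,0]
E
python3 - <<'E'
from kin import *
np.set_printoptions(precision=4,suppress=True)
f=lambda P:np.concatenate([fk(q,P)[0]-p for q,p in S]+[(np.array(P)-[.45,.45,.1,.35,.05,.25,.05])*1e-3])
r=least_squares(f,[.45,.45,.1,.35,.1,.2,.0]);print(r.x,r.fun*1e3)
E
```

```text
[ 0.3573  0.5883  0.1296  0.3506  0.1671  0.3262 -0.0397] [-0.0749 -0.0675  0.2648 -0.1091 -0.0437  0.0959  0.1975 -0.09   -0.3607
 -0.0927  0.1383  0.0296  0.0006  0.1171  0.0762 -0.0897]
```

```bash
cat >> kin.py <<'E'
def fit(S):
    f=lambda P:np.concatenate([fk(q,P)[0]-p for q,p in S]+[(np.array(P)-[.45,.45,.1,.35,.05,.25,.05])*1e-3])
    return least_squares(f,[.45,.45,.1,.35,.1,.2,.0]).x
lo=np.array([-2.99,-.84,-1.1,-1.84,-1.51]);hi=np.array([2.99,1.86,1.16,2.11,1.56])
def ik(p,xd,P):
    f=lambda q:np.concatenate([(fk(q,P)[0]-p)*10,fk(q,P)[1]-xd])
    r=least_squares(f,[-.3,-.5,-.6,.9,.2],bounds=(lo,hi));return r.x,np.abs(r.fun).max()
E
python3 - <<'E'
from h import *
from kin import *
P=fit(S)
for nm,pc in [("stage",(-.1,0,.2)),("stage",(-.1,0,.1)),("stage",(-.1,0,.05)),("lip0",(-.012,0,.042)),("lip1",(-.012,0,.20)),("dish0",(-.2,.006,.015)),("dish0",(-.2,.006,.1)),("dish1",(.04,.006,.015))]:
  for pit in (35,45,50,60,75,89):
    q,e=ik(c2w(pc),tool(pit)[:,0],P);print(nm,pc,pit,q,round(e,4))
E
```

```text
stage (-0.1, 0, 0.2) 35 [-0.7121 -0.84   -0.8563  1.1037  0.6751] 0.2132
stage (-0.1, 0, 0.2) 45 [-0.5698 -0.84   -0.8111  1.0952  0.4286] 0.112
stage (-0.1, 0, 0.2) 50 [-0.5257 -0.84   -0.8022  1.0913  0.3533] 0.0672
stage (-0.1, 0, 0.2) 60 [-0.4623 -0.7283 -0.7038  1.1282  0.2458] 0.0
stage (-0.1, 0, 0.2) 75 [-0.3793 -0.3461 -0.3619  1.3155  0.107 ] 0.0
stage (-0.1, 0, 0.2) 89 [-0.3195 -0.0105 -0.0354  1.5295  0.0062] 0.0
stage (-0.1, 0, 0.1) 35 [-0.7286 -0.84   -1.0478  0.8858  0.7056] 0.2134
stage (-0.1, 0, 0.1) 45 [-0.5756 -0.84   -0.9901  0.9024  0.4387] 0.0989
stage (-0.1, 0, 0.1) 50 [-0.528  -0.84   -0.9787  0.9031  0.3573] 0.0575
stage (-0.1, 0, 0.1) 60 [-0.4623 -0.7023 -0.8588  0.9472  0.2458] 0.0
stage (-0.1, 0, 0.1) 75 [-0.3793 -0.3138 -0.5072  1.138   0.107 ] 0.0
stage (-0.1, 0, 0.1) 89 [-0.3195  0.0206 -0.1755  1.3584  0.0062] 0.0
stage (-0.1, 0, 0.05) 35 [-0.6728 -0.8171 -1.1     0.7762  0.605 ] 0.1562
stage (-0.1, 0, 0.05) 45 [-0.5764 -0.84   -1.089   0.7757  0.4399] 0.0803
stage (-0.1, 0, 0.05) 50 [-0.5288 -0.84   -1.076   0.7808  0.3583] 0.0398
stage (-0.1, 0, 0.05)
[... 1741 characters left out ...]
798  0.5096] 0.1971
dish0 (-0.2, 0.006, 0.1) 60 [-0.5972 -0.84   -0.8888  1.2409  0.2928] 0.1175
dish0 (-0.2, 0.006, 0.1) 75 [-0.4765 -0.6686 -0.7591  1.2522  0.1295] 0.0
dish0 (-0.2, 0.006, 0.1) 89 [-0.3867 -0.279  -0.4513  1.3826  0.0073] 0.0
dish1 (0.04, 0.006, 0.015) 35 [-0.408  -0.3308 -1.0414 -0.0487  0.3675] 0.0
dish1 (0.04, 0.006, 0.015) 45 [-0.373  -0.2982 -0.8797  0.2491  0.2918] 0.0
dish1 (0.04, 0.006, 0.015) 50 [-0.3552 -0.247  -0.782   0.3781  0.2537] 0.0
dish1 (0.04, 0.006, 0.015) 60 [-0.3206 -0.106  -0.5663  0.6162  0.1802] 0.0
dish1 (0.04, 0.006, 0.015) 75 [-0.2741  0.1641 -0.2029  0.9547  0.0815] 0.0
dish1 (0.04, 0.006, 0.015) 89 [-0.238   0.4648  0.1861  1.2754  0.0049] 0.0
```

```bash
python3 - <<'E'
from h import *
rows(c2w((-.1,0,.2)),tool(60),3,255)
E
```

```text
[np.float64(-13.0), np.float64(-9.2), np.float64(-17.7), np.float64(-0.002), np.float64(0.069), np.float64(0.004), 255]
[np.float64(-11.8), np.float64(-9.1), np.float64(-18.5), np.float64(-0.002), np.float64(0.069), np.float64(0.004), 255]
[np.float64(-10.6), np.float64(-9.0), np.float64(-19.3), np.float64(-0.002), np.float64(0.069), np.float64(0.004), 255]
```

Request:
play_rows --series '[[[-13, -9, -18, -0.002, 0.069, 0.004, 255], [-12, -9, -18, -0.002, 0.069, 0.004, 255], [-11, -9, -19, -0.002, 0.069, 0.004, 255], [0, 0, 0, 0, 0, 0, 255], [30, 0, -17, 0, 0, 0, 255], [30, 0, -17, 0, 0, 0, 255], [30, 0, -17, 0, 0, 0, 255]]]'

```text
t: 4.97
tcp_pos: [0.568, -0.0444, 0.1022]
eef_rot: [[0.502, -0.048, 0.863], [0.024, 0.999, 0.042], [-0.864, -0.001, 0.503]]
wrist_force: [0.4, -0.3, -0.1]
opening: 0.0002
```

```bash
python3 - <<'E'
from h import *
from kin import *
st(); s=env.get_state(); S.append((list(s['q']),list(s['tcp_pos'])));P=fit(S);print(P,[np.linalg.norm(fk(q,P)[0]-p)*1e3 for q,p in S])
print("a");rows(c2w((-.1,0,.06)),tool(60),2,255)
for pc,pit in [((-.1,0,.06),58),((-.06,0,.045),52),((-.012,0,.035),45),((-.012,0,.2),45)]: print(pc,ik(c2w(pc),tool(pit)[:,0],P))
E
```

```text
4.975 tcp [ 0.568  -0.0444  0.1022] cab [-0.0979  0.0041  0.1022] x [ 0.5021  0.0235 -0.8645] y [-0.048   0.9988 -0.0007] F [ 0.3666 -0.3039 -0.132 ] op 0.00018008482390355953 q [-0.4518 -0.7418 -0.8915  0.949   0.2428 -0.4413]
[ 0.3247  0.5614  0.1296  0.3427  0.1279  0.326  -0.0091] [np.float64(0.5148025231275286), np.float64(1.4594164979442352), np.float64(2.8041921187833405), np.float64(1.7236478862433882)]
a
[np.float64(17.7), np.float64(-2.0), np.float64(-11.5), np.float64(0.001), np.float64(0.002), np.float64(-0.0), 255]
[np.float64(17.7), np.float64(-2.0), np.float64(-11.5), np.float64(0.001), np.float64(0.002), np.float64(-0.0), 255]
(-0.1, 0, 0.06) (array([-0.4748, -0.7526, -0.9878,  0.8389,  0.2668]), np.float64(1.099120794378905e-14))
(-0.06, 0, 0.045) (array([-0.4593, -0.6781, -1.0198,  0.6294,  0.3026]), np.float64(5.551115123125783e-15))
(-0.012, 0, 0.035) (array([-0.4376, -0.5357, -1.0186,  0.3633,  0.335 ]), np.float64(2.174815882938219e-12))
(-0.012, 0, 0.2) (array([-0.4376, -0.778 , -0.8631,  0.761 ,  0.335 ]), np.float64(1.2616685474142741e-11))
```

Request:
play_rows --series '[[[18, -2, -11, 0, 0, 0, 255], [18, -2, -11, 0, 0, 0, 255]]]'

```text
t: 5.22
tcp_pos: [0.5674, -0.0452, 0.0572]
eef_rot: [[0.503, -0.05, 0.863], [0.026, 0.999, 0.043], [-0.864, 0.001, 0.504]]
wrist_force: [0.8, -0.1, -0.1]
opening: -0.0001
```

```bash
python3 - <<'E'
from h import *
st(); rows(c2w((-.012,0,.036)),tool(46),5,255)
E
```

```text
5.225 tcp [ 0.5674 -0.0452  0.0572] cab [-0.0985  0.0034  0.0572] x [ 0.5034  0.0259 -0.8637] y [-0.0505  0.9987  0.0006] F [ 0.7524 -0.0984 -0.0681] op -0.00013896037967861956 q [-0.4565 -0.7224 -0.9625  0.8592  0.2477 -0.447 ]
[np.float64(12.4), np.float64(-0.8), np.float64(12.8), np.float64(0.001), np.float64(-0.048), np.float64(-0.001), 255]
[np.float64(13.0), np.float64(-0.7), np.float64(12.2), np.float64(0.001), np.float64(-0.048), np.float64(-0.001), 255]
[np.float64(13.6), np.float64(-0.7), np.float64(11.6), np.float64(0.001), np.float64(-0.048), np.float64(-0.001), 255]
[np.float64(14.1), np.float64(-0.7), np.float64(10.9), np.float64(0.001), np.float64(-0.048), np.float64(-0.001), 255]
[np.float64(14.6), np.float64(-0.7), np.float64(10.2), np.float64(0.001), np.float64(-0.048), np.float64(-0.001), 255]
```

Request:
play_rows --series '[[[12, -1, 13, 0, -0.048, 0, 255], [13, -1, 12, 0, -0.048, 0, 255], [14, -1, 12, 0, -0.048, 0, 255], [14, 0, 11, 0, -0.048, 0, 255]]]'

```text
t: 5.72
tcp_pos: [0.6398, -0.0379, 0.0394]
eef_rot: [[0.666, -0.055, 0.744], [0.039, 0.998, 0.039], [-0.745, 0.003, 0.667]]
wrist_force: [0.7, -0.6, 0.6]
opening: 0.0002
```

```bash
python3 - <<'E'
from h import *
st(); rows(c2w((-.012,0,.036)),tool(46),1,255)
a=camera("scene");b=camera("top")
cv2.imwrite("pics/c3.png",np.hstack([cv2.resize(a[130:280,225:375],(400,400)),cv2.resize(b[110:230,190:310+20],(400,400))]))
E
```

```text
5.725 tcp [ 0.6398 -0.0379  0.0394] cab [-0.0259  0.0073  0.0394] x [ 0.6659  0.0393 -0.745 ] y [-0.0552  0.9985  0.0033] F [ 0.7012 -0.5705  0.6198] op 0.0001563257945593016 q [-0.4288 -0.6548 -1.0548  0.5015  0.3179 -0.3715]
[np.float64(11.7), np.float64(-7.4), np.float64(8.1), np.float64(0.005), np.float64(-0.038), np.float64(-0.009), 255]
```

View pics/c3.png

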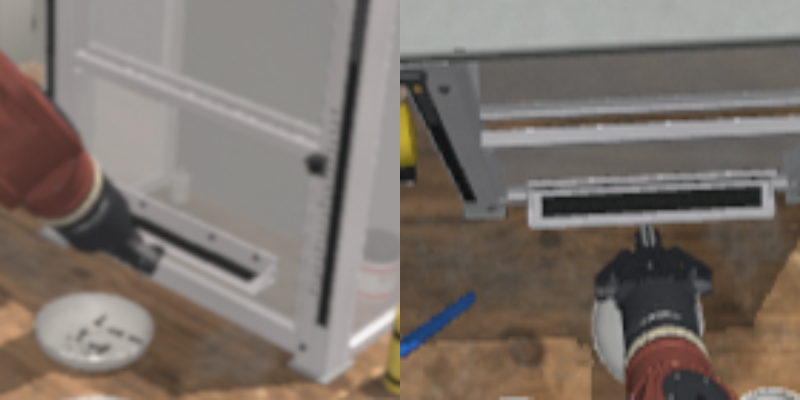

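Request:
play_rows --series '[[[11, -4, 8, 0, -0.02, 0, 255], [0, 0, 0, 0, 0, 0, 255]]]'

```text
t: 6.08
tcp_pos: [0.6518, -0.0387, 0.0349]
eef_rot: [[0.678, -0.057, 0.733], [0.043, 0.998, 0.039], [-0.734, 0.005, 0.679]]
wrist_force: [0.2, -0.2, 1.1]
opening: -0.0003
```

```bash
python3 - <<'E'
from h import *
st(); s=env.get_state();R=s['eef_rot'];print("up 10mm:",R.T@[0,0,10])
E
```

```text
6.075 tcp [ 0.6518 -0.0387  0.0349] cab [-0.0139  0.006   0.0349] x [ 0.6775  0.0426 -0.7343] y [-0.0575  0.9983  0.0049] F [ 0.1642 -0.2446  1.0935] op -0.00027114675325668743 q [-0.4247 -0.6036 -1.0411  0.4484  0.3236 -0.364 ]
up 10mm: [-7.3426  0.0489  6.7885]
```

Now lift: up 10 mm rows first, watching force.

Request:
play_rows --series '[[[-7, 0, 7, 0, 0, 0, 255], [-7, 0, 7, 0, 0, 0, 255], [-7, 0, 7, 0, 0, 0, 255], [-7, 0, 7, 0, 0, 0, 255]]]'

```text
t: 6.58
tcp_pos: [0.6509, -0.0378, 0.075]
eef_rot: [[0.673, -0.057, 0.737], [0.043, 0.998, 0.038], [-0.738, 0.006, 0.674]]
wrist_force: [-3.3, -1.4, -3.8]
opening: 0.0004
```

```bash
python3 - <<'E'
from h import *
st(); s=env.get_state();R=s['eef_rot'];print("up 10mm:",R.T@[0,0,10], "x:",R.T@(cx*10))
a=camera("scene");b=camera("top")
cv2.imwrite("pics/c4.png",np.hstack([cv2.resize(a[130:280,225:375],(400,400)),cv2.resize(b[110:230,190:310+20],(400,400))]))
E
```

```text
6.575 tcp [ 0.6509 -0.0378  0.075 ] cab [-0.0148  0.0069  0.075 ] x [ 0.6731  0.043  -0.7383] y [-0.0568  0.9984  0.0063] F [-3.3115 -1.3695 -3.821 ] op 0.0004240005899802966 q [-0.4225 -0.6618 -0.9976  0.5556  0.3206 -0.3627]
up 10mm: [-7.3832  0.0634  6.7442] x: [ 6.7434 -0.1084  7.3834]
```

View pics/c4.png

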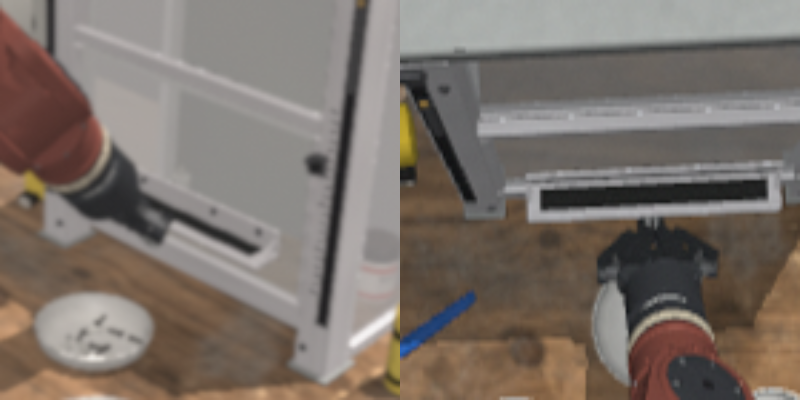

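Request:
play_rows --series '[[[-7.3, 0, 6.9, 0, 0, 0, 255], [-7.3, 0, 6.9, 0, 0, 0, 255], [-7.3, 0, 6.9, 0, 0, 0, 255], [-7.3, 0, 6.9, 0, 0, 0, 255], [-7.3, 0, 6.9, 0, 0, 0, 255], [-7.3, 0, 6.9, 0, 0, 0, 255], [-7.3, 0, 6.9, 0, 0, 0, 255], [-7.3, 0, 6.9, 0, 0, 0, 255], [0, 0, 0, 0, 0, 0, 255]]]'

```text
t: 7.8
tcp_pos: [0.6516, -0.0378, 0.1635]
eef_rot: [[0.672, -0.057, 0.738], [0.043, 0.998, 0.037], [-0.739, 0.007, 0.674]]
wrist_force: [-4.8, -0.9, 0.2]
opening: -0.0001
```

```bash
python3 - <<'E'
from h import *
st(); s=env.get_state();R=s['eef_rot'];print("up 10mm:",R.T@[0,0,10])
a=camera("scene");b=camera("top")
cv2.imwrite("pics/s5.png",a);cv2.imwrite("pics/t5.png",b)
cv2.imwrite("pics/c5.png",np.hstack([cv2.resize(a[130:280,225:375],(400,400)),cv2.resize(b[110:230,190:310+20],(400,400))]))
E
```

```text
7.8 tcp [ 0.6516 -0.0378  0.1635] cab [-0.0141  0.0068  0.1635] x [ 0.6724  0.0434 -0.7389] y [-0.0569  0.9984  0.0068] F [-4.8204 -0.9462  0.1842] op -5.357431839495592e-05 q [-0.422  -0.7207 -0.8702  0.7428  0.3204 -0.3624]
up 10mm: [-7.389   0.0682  6.7378]
```

View pics/c5.png

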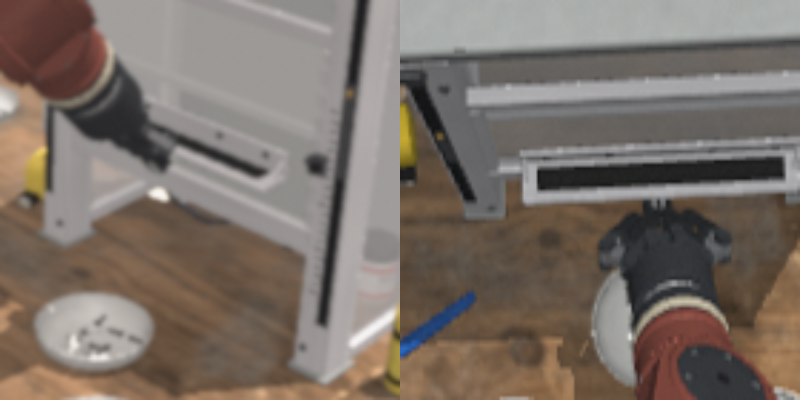

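```bash
cat > meas.py <<'E'
from h import *
import sys
# height of lip right-front top corner at cabinet (-.036,-.135) from scene pixel & top pixel
def hz(c,p,xy):
    from scipy.optimize import least_squares
    f=lambda z:(proj(c,c2w((xy[0],xy[1],z[0])))[0]-p);r=least_squares(f,[.15]);return r.x[0],r.fun
E
python3 - <<'E'
from h import *
a=cv2.imread("pics/s5.png");b=cv2.imread("pics/t5.png")
cv2.imwrite("pics/c5b.png",np.hstack([cv2.resize(a[160:240,290:370],(400,400),interpolation=cv2.INTER_CUBIC),cv2.resize(b[130:190,300:360],(400,400),interpolation=cv2.INTER_CUBIC)]))
E
```

```text
(no output)
```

View pics/c5b.png

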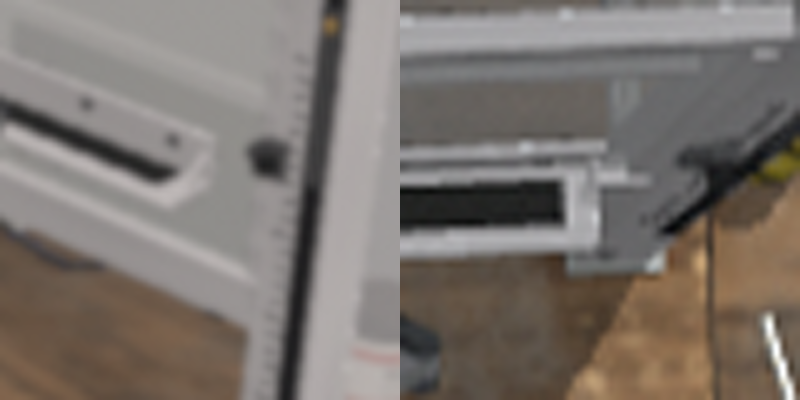

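```bash
python3 - <<'E'
from meas import *
T=tri([("top",(329.7,167.0)),("scene",(324.4,201))]);print("lip corner",T,w2c(T))
print("tread corner", w2c(tri([("top",(324.5,163.7)),("scene",(322,196.4))])))
T=tri([("top",(342,153.7)),("scene",(340,190.4))]);print("ptr",T,w2c(T))
print(hz("scene",(340,190.4),(-.012,-.165)),hz("top",(342,153.7),(-.012,-.165)))
print(hz("scene",(324.4,201),(-.036,-.135)),hz("top",(329.7,167),(-.036,-.135)))
# predicted lip points at given lift for reference
for l in (.12,.157): print(l,proj("scene",c2w((-.036,-.135,.091+l))),proj("top",c2w((-.036,-.135,.091+l))))
E
```

```text
lip corner [ 0.6336 -0.1798  0.2119] [-0.0386 -0.1341  0.2119]
tread corner [-0.0299 -0.1192  0.2167]
ptr [ 0.6627 -0.2056  0.2437] [-0.0107 -0.1613  0.2437]
(np.float64(0.24567456373832738), array([0.5484, 0.0625])) (np.float64(0.2347768814699561), array([0.831, 0.909]))
(np.float64(0.21188094281697661), array([0.0449, 0.0044])) (np.float64(0.19674974369742415), array([-0.3892, -0.4234]))
0.12 [[324.4157 201.3012]] [[330.4424 165.5365]]
0.157 [[325.6551 188.6745]] [[333.5408 162.6886]]
```

Request:
play_rows --series '[[[-7.3, 0, 6.8, 0, 0, 0, 255], [-7.3, 0, 6.8, 0, 0, 0, 255], [-7.3, 0, 6.8, 0, 0, 0, 255], [-3, 0, 2.8, 0, 0, 0, 255], [0, 0, 0, 0, 0, 0, 255]]]'

```text
t: 8.52
tcp_pos: [0.6512, -0.0377, 0.2]
eef_rot: [[0.671, -0.057, 0.739], [0.044, 0.998, 0.037], [-0.74, 0.008, 0.672]]
wrist_force: [-5.2, 0.3, -3.4]
opening: 0.0
```

```bash
python3 - <<'E'
from h import *
st()
a=camera("scene");b=camera("top")
cv2.imwrite("pics/c6b.png",np.hstack([cv2.resize(a[160:240,290:370],(400,400),interpolation=cv2.INTER_CUBIC),cv2.resize(b[130:190,300:360],(400,400),interpolation=cv2.INTER_CUBIC)]))
E
```

```text
8.525 tcp [ 0.6512 -0.0377  0.2   ] cab [-0.0145  0.007   0.2   ] x [ 0.671   0.044  -0.7401] y [-0.057   0.9983  0.0076] F [-5.1766  0.3471 -3.4461] op 4.3202682386278936e-05 q [-0.422  -0.7244 -0.8054  0.8134  0.3204 -0.3625]
```

View pics/c6b.png

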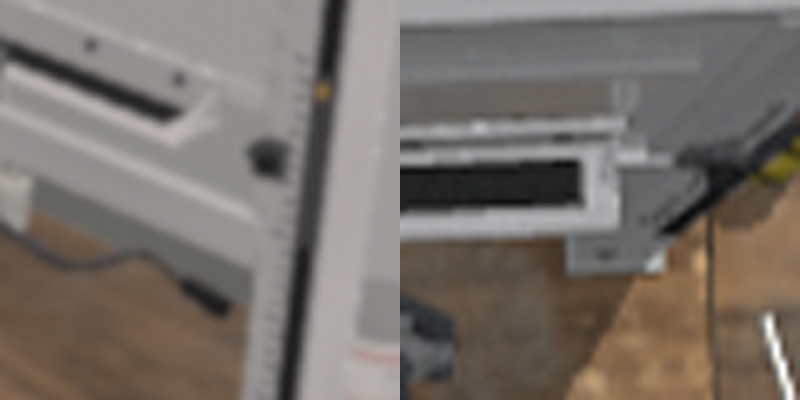

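Request:
play_rows --series '[[[7, 0, -7, 0, 0, 0, 255], [15, 0, -13, 0, 0, 0, 255], [15, 0, -13, 0, 0, 0, 255], [15, 0, -13, 0, 0, 0, 255]]]'

```text
t: 9.12
tcp_pos: [0.6574, -0.0386, 0.1386]
eef_rot: [[0.682, -0.059, 0.729], [0.041, 0.998, 0.042], [-0.73, 0.002, 0.683]]
wrist_force: [-0.1, 0.1, 0.3]
opening: 0.0001
```

```bash
python3 - <<'E'
from h import *
st(); rows(c2w((-.10,0.006,.10)),tool(62),4,255)
E
```

```text
9.125 tcp [ 0.6574 -0.0386  0.1386] cab [-0.0083  0.0058  0.1386] x [ 0.6822  0.0412 -0.73  ] y [-0.0585  0.9983  0.0017] F [-0.1157  0.0587  0.2947] op 0.00014876211370229127 q [-0.4196 -0.7036 -0.9129  0.6686  0.321  -0.3607]
[np.float64(-8.6), np.float64(0.3), np.float64(-23.3), np.float64(0.002), np.float64(0.066), np.float64(-0.002), 255]
[np.float64(-7.1), np.float64(0.3), np.float64(-23.8), np.float64(0.002), np.float64(0.066), np.float64(-0.002), 255]
[np.float64(-5.5), np.float64(0.2), np.float64(-24.3), np.float64(0.002), np.float64(0.066), np.float64(-0.002), 255]
[np.float64(-3.9), np.float64(0.1), np.float64(-24.6), np.float64(0.002), np.float64(0.066), np.float64(-0.002), 255]
```

Request:
play_rows --series '[[[-4, 0, -30, 0, 0.03, 0, 255], [-7, 0, -24, 0, 0.08, 0, 255], [-5, 0, -24, 0, 0.08, 0, 255], [-4, 0, -24, 0, 0.08, 0, 255]]]'

```text
t: 9.62
tcp_pos: [0.5654, -0.0444, 0.0916]
eef_rot: [[0.463, -0.06, 0.884], [0.027, 0.998, 0.053], [-0.886, -0.0, 0.464]]
wrist_force: [0.2, 0.0, 1.0]
opening: -0.0
```

```bash
python3 - <<'E'
from h import *
st(); rows(c2w((-.215,0.006,.10)),tool(80),5,0)
w=camera("wrist");cv2.imwrite("pics/w7.png",w);a=camera("scene");b=camera("top")
cv2.imwrite("pics/s7.png",a);cv2.imwrite("pics/t7.png",b)
cv2.imwrite("pics/c7b.png",np.hstack([cv2.resize(a[160:240,290:370],(400,400),interpolation=cv2.INTER_CUBIC),cv2.resize(b[130:190,300:360],(400,400),interpolation=cv2.INTER_CUBIC)]))
E
```

```text
9.625 tcp [ 0.5654 -0.0444  0.0916] cab [-0.1005  0.0042  0.0916] x [ 0.4629  0.0275 -0.886 ] y [-0.0601  0.9982 -0.0004] F [0.2376 0.0135 0.9754] op -4.145603418037256e-06 q [-0.4435 -0.6741 -0.8525  0.9624  0.2253 -0.4544]
[np.float64(-12.1), np.float64(0.7), np.float64(-19.5), np.float64(0.003), np.float64(0.062), np.float64(-0.001), 0]
[np.float64(-10.9), np.float64(0.6), np.float64(-20.2), np.float64(0.003), np.float64(0.062), np.float64(-0.001), 0]
[np.float64(-9.6), np.float64(0.5), np.float64(-20.8), np.float64(0.003), np.float64(0.062), np.float64(-0.001), 0]
[np.float64(-8.3), np.float64(0.5), np.float64(-21.4), np.float64(0.003), np.float64(0.062), np.float64(-0.001), 0]
[np.float64(-7.0), np.float64(0.4), np.float64(-21.9), np.float64(0.003), np.float64(0.062), np.float64(-0.001), 0]
```

View pics/c7b.png

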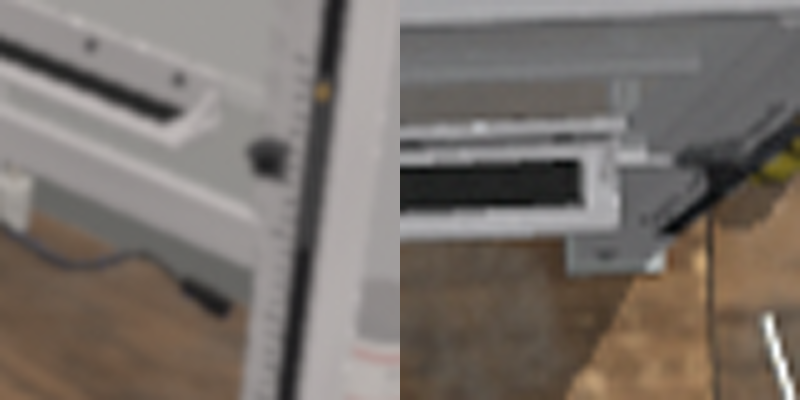

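View pics/w7.png

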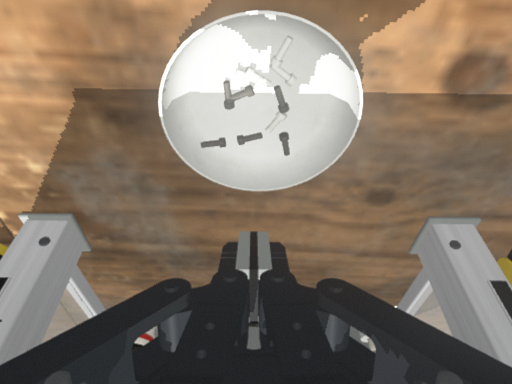

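```bash
python3 - <<'E'
from meas import *
print("lip corner",w2c(tri([("top",(332.5,164.3)),("scene",(325.6,188.4))])))
# predicted px of pointer tip for various heights, and lip corner
for z in (.235,.24,.245,.25,.255): print(z,proj("scene",c2w((-.012,-.165,z))),proj("top",c2w((-.012,-.165,z))),'lipcorner',proj("scene",c2w((-.036,-.135,z+.004))))
# refine cabinet pose: holes/foot in wrist view; dish centre from wrist
for o in nets.outline_of("dish","wrist")[:2]:
    m=o["pixels"].astype(np.uint8);cs=max(cv2.findContours(m,0,2)[0],key=cv2.contourArea);e=cv2.fitEllipse(cs);P=onz("wrist",e[0],.024);print(e,P,w2c(P),o["confidence"])
for p in [(22,213),(88,250),(478,218),(415,252)]: print("foot",w2c(onz("wrist",p,.004)))
E
```

```text
lip corner [-0.0386 -0.1337  0.2485]
0.235 [[340.1295 194.139 ]] [[342.8522 154.5896]] lipcorner [[325.3506 191.7768]]
0.24 [[340.3253 192.4205]] [[343.3312 154.1517]] lipcorner [[325.5195 190.0558]]
0.245 [[340.5218 190.6957]] [[343.8153 153.7092]] lipcorner [[325.6891 188.3285]]
0.25 [[340.719  188.9646]] [[344.3045 153.262 ]] lipcorner [[325.8592 186.595 ]]
0.255 [[340.917  187.2272]] [[344.799 152.81 ]] lipcorner [[326.03   184.8552]]
((260.2774658203125, 100.11495971679688), (178.64564514160156, 202.16517639160156), 86.06999969482422) [ 0.5259 -0.0434  0.024 ] [-0.1399  0.007   0.024 ] 0.96
foot [-0.0119 -0.2063  0.004 ]
foot [ 0.045  -0.1655  0.004 ]
foot [-0.0109  0.2124  0.004 ]
foot [0.0436 0.1734 0.004 ]
```

Request:
play_rows --series '[[[-11, 1, -19, 0, 0.062, 0, 0], [-10, 0, -20, 0, 0.062, 0, 0], [-9, 0, -20, 0, 0.062, 0, 0], [-8, 0, -21, 0, 0.062, 0, 0], [-6, 0, -21, 0, 0.062, 0, 0]]]'

```text
t: 10.45
tcp_pos: [0.4576, -0.05, 0.0983]
eef_rot: [[0.18, -0.06, 0.982], [0.009, 0.998, 0.06], [-0.984, -0.002, 0.18]]
wrist_force: [-0.2, 0.1, -0.6]
opening: 0.0854
```

```bash
python3 - <<'E'
from h import *
st(); rows(c2w((-.212,0.006,.03)),tool(80),3,0)
w=camera("wrist");cv2.imwrite("pics/w8.png",w)
E
```

```text
10.45 tcp [ 0.4576 -0.05    0.0983] cab [-0.2085  0.0036  0.0983] x [ 0.1797  0.0092 -0.9837] y [-0.0604  0.9982 -0.0017] F [-0.2108  0.1299 -0.6248] op 0.08535696315836963 q [-0.46   -0.6093 -0.7218  1.3001  0.0881 -0.5136]
[np.float64(22.2), np.float64(0.9), np.float64(-5.2), np.float64(0.005), np.float64(0.002), np.float64(-0.0), 0]
[np.float64(22.2), np.float64(0.8), np.float64(-5.2), np.float64(0.005), np.float64(0.002), np.float64(-0.0), 0]
[np.float64(22.2), np.float64(0.8), np.float64(-5.2), np.float64(0.005), np.float64(0.002), np.float64(-0.0), 0]
```

View pics/w8.png

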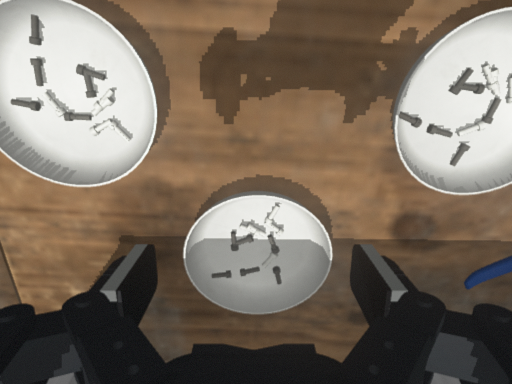

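```bash
python3 - <<'E'
from h import *
for p in [(259,193),(184,252),(331,250),(258,313)]: print(w2c(onz("wrist",p,.024)))
for p in [(97,186),(400,143),(395,110),(156,110)]: print("others",w2c(onz("wrist",p,.024)))
E
```

```text
[-0.1938  0.0069  0.024 ]
[-0.137 -0.055  0.024]
[-0.141   0.0684  0.024 ]
[-0.0672  0.0087  0.024 ]
others [-0.1979 -0.116   0.024 ]
others [-0.2353  0.1061  0.024 ]
others [-0.2586  0.0978  0.024 ]
others [-0.2563 -0.0644  0.024 ]
```

Request:
play_rows --series '[[[22, 1, -4, 0, 0, 0, 0], [22, 1, -4, 0, 0, 0, 0], [22, 1, -4, 0, 0, 0, 0], [0, 0, 0, 0, 0, 0, 0]]]'

```text
t: 11.0
tcp_pos: [0.4613, -0.0477, 0.0309]
eef_rot: [[0.19, -0.06, 0.98], [0.008, 0.998, 0.059], [-0.982, -0.004, 0.19]]
wrist_force: [-0.4, -0.0, -0.6]
opening: 0.0854
```

```bash
python3 - <<'E'
from h import *
st(); rows(c2w((-.208,0.006,.004)),tool(80),2,0)
E
```

```text
11.0 tcp [ 0.4613 -0.0477  0.0309] cab [-0.2046  0.0057  0.0309] x [ 0.1903  0.0077 -0.9817] y [-0.0597  0.9982 -0.0037] F [-0.3554 -0.0205 -0.5913] op 0.08539073600441163 q [-0.453  -0.59   -0.8335  1.1582  0.0903 -0.5055]
[np.float64(12.9), np.float64(0.2), np.float64(-4.2), np.float64(0.007), np.float64(0.009), np.float64(0.001), 0]
[np.float64(12.9), np.float64(0.2), np.float64(-4.1), np.float64(0.007), np.float64(0.009), np.float64(0.001), 0]
```

Request:
play_rows --series '[[[13, 0, -3, 0, 0.005, 0, 0], [13, 0, -3, 0, 0.005, 0, 0], [0, 0, 0, 0, 0, 0, 0]]]'

```text
t: 11.38
tcp_pos: [0.4622, -0.0484, 0.0044]
eef_rot: [[0.184, -0.06, 0.981], [0.006, 0.998, 0.06], [-0.983, -0.005, 0.184]]
wrist_force: [0.0, 0.1, 0.6]
opening: 0.0855
```

```bash
python3 - <<'E'
from h import *
from kin import *
st(); 
s=env.get_state();S.append((list(s['q']),list(s['tcp_pos'])));P=fit(S)
for x,p in [(-.17,75),(-.12,66),(-.08,60),(-.04,55),(0,52),(.045,50)]: print(x,p,ik(c2w((x,.006,.002)),tool(p)[:,0],P))
a=camera("scene");cv2.imwrite("pics/s9.png",cv2.resize(a[200:330,180:360],None,fx=4,fy=4))
rows(c2w((-.12,0.006,.003)),tool(66),8,0)
E
```

```text
11.375 tcp [ 0.4622 -0.0484  0.0044] cab [-0.2038  0.005   0.0044] x [ 0.1842  0.0061 -0.9829] y [-0.0596  0.9982 -0.005 ] F [0.0338 0.0935 0.5959] op 0.08549717295530516 q [-0.4502 -0.5553 -0.8584  1.1031  0.0857 -0.5032]
-0.17 75 (array([-0.4382, -0.5213, -0.8533,  1.0059,  0.1208]), np.float64(1.6265458979702885e-09))
-0.12 66 (array([-0.4361, -0.5462, -0.9118,  0.8295,  0.1897]), np.float64(3.885780586188048e-14))
-0.08 60 (array([-0.4251, -0.5058, -0.9216,  0.6799,  0.2289]), np.float64(8.876649415512361e-10))
-0.04 55 (array([-0.4079, -0.4211, -0.899 ,  0.5312,  0.2542]), np.float64(3.7636560534792807e-14))
0 52 (array([-0.3821, -0.2931, -0.8264,  0.4196,  0.2585]), np.float64(4.908305983875039e-10))
0.045 50 (array([-0.3512, -0.1413, -0.7161,  0.3375,  0.2513]), np.float64(1.1102230246251565e-15))
[np.float64(2.2), np.float64(0.0), np.float64(10.2), np.float64(0.002), np.float64(-0.029), np.float64(0.0), 0]
[np.float64(2.5), np.float64(0.0), np.float64(10.1), np.float64(0.002), np.float64(-0.029), np.float64(0.0), 0]
[np.float64(2.8), np.float64(0.0), np.float64(10.1), np.float64(0.002), np.float64(-0.029), np.float64(0.0), 0]
[np.float64(3.1), np.float64(0.1), np.float64(10.0), np.float64(0.002), np.float64(-0.029), np.float64(0.0), 0]
[np.float64(3.4), np.float64(0.1), np.float64(9.9), np.float64(0.002), np.float64(-0.029), np.float64(0.0), 0]
[np.float64(3.6), np.float64(0.1), np.float64(9.8), np.float64(0.002), np.float64(-0.029), np.float64(0.0), 0]
[np.float64(3.9), np.float64(0.1), np.float64(9.7), np.float64(0.002), np.float64(-0.029), np.float64(0.0), 0]
[np.float64(4.2), np.float64(0.1), np.float64(9.6), np.float64(0.002), np.float64(-0.029), np.float64(0.0), 0]
```

View pics/s9.png

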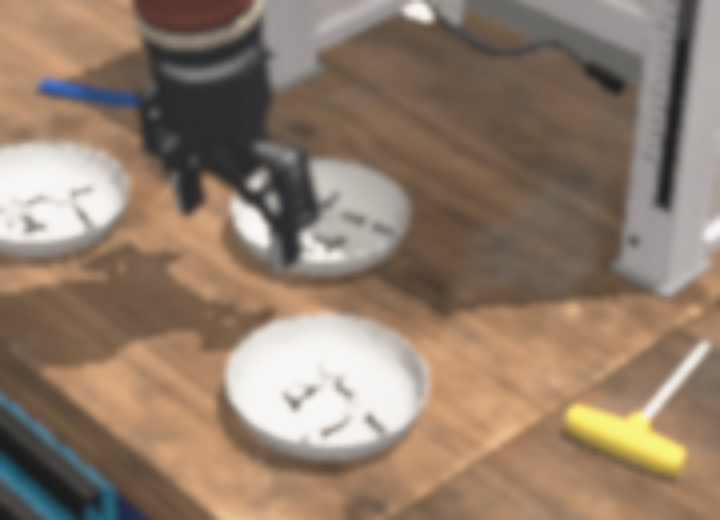

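```bash
python3 - <<'E'
from h import *
for p in [(252.5,265.5),(226,253)]:
  for z in (.015,.03): print(w2c(onz("scene",p,z)))
w=camera("wrist");cv2.imwrite("pics/w9.png",w)
E
```

```text
[-0.1782 -0.016   0.015 ]
[-0.1933 -0.0306  0.03  ]
[-0.1901  0.0797  0.015 ]
[-0.205   0.0633  0.03  ]
```

View pics/w9.png

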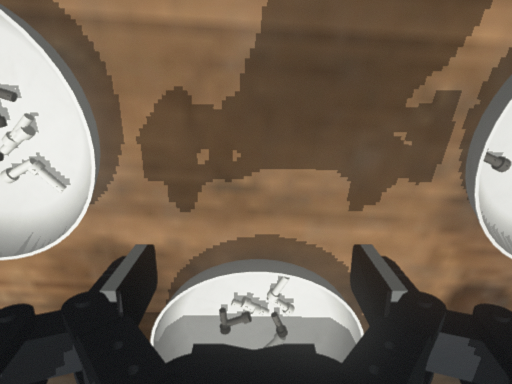

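```bash
python3 - <<'E'
from h import *
s=env.get_state();R=s['eef_rot'];p=s['tcp_pos']
for px in [(352,245),(372,245),(155,245),(135,245)]:
    o,d=ray("wrist",px);o=R.T@(o-p);d=R.T@d
    for y in (.0427,.057): 
        k=(np.sign(d[1])*y-o[1])/d[1];t=o+k*d;print(px,y,"tool",t,"cab",w2c(p+R@t))
E
```

```text
(352, 245) 0.0427 tool [-0.0321  0.0427 -0.007 ] cab [-0.2167  0.0473  0.0356]
(352, 245) 0.057 tool [0.0115 0.057  0.0144] cab [-0.1877  0.0618 -0.0034]
(372, 245) 0.0427 tool [-0.0546  0.0427 -0.018 ] cab [-0.2316  0.0472  0.0556]
(372, 245) 0.057 tool [-0.0183  0.057  -0.0002] cab [-0.2076  0.0617  0.0232]
(155, 245) 0.0427 tool [-0.0373 -0.0427 -0.0095] cab [-0.2189 -0.0381  0.0407]
(155, 245) 0.057 tool [ 0.0063 -0.057   0.0118] cab [-0.1896 -0.0522  0.0019]
(135, 245) 0.0427 tool [-0.0588 -0.0427 -0.0201] cab [-0.2333 -0.0382  0.0599]
(135, 245) 0.057 tool [-0.0226 -0.057  -0.0023] cab [-0.2089 -0.0523  0.0277]
```

Request:
play_rows --series '[[[-2, 0, -11, 0, 0, 0, 0], [0, 0, 0, 0, 0, 0, 130], [0, 0, 0, 0, 0, 0, 130], [0, 0, 0, 0, 0, 0, 130], [0, 0, 0, 0, 0, 0, 130]]]'

```text
t: 12.1
tcp_pos: [0.4535, -0.0501, 0.0076]
eef_rot: [[0.189, -0.06, 0.98], [0.004, 0.998, 0.06], [-0.982, -0.007, 0.189]]
wrist_force: [-0.2, 0.4, -0.1]
opening: 0.0418
```

```bash
python3 - <<'E'
from h import *
st()
w=camera("wrist");a=camera("scene");cv2.imwrite("pics/c10.png",np.hstack([cv2.resize(a[200:320,180:300],(400,400)),cv2.resize(w[184:384,156:356],(400,400))]))
E
```

```text
12.1 tcp [ 0.4535 -0.0501  0.0076] cab [-0.2125  0.0037  0.0076] x [ 0.1889  0.0041 -0.982 ] y [-0.0595  0.9982 -0.0072] F [-0.2484  0.3925 -0.1   ] op 0.04178098384030732 q [-0.4646 -0.6032 -0.8848  1.1207  0.0884 -0.5174]
```

View pics/c10.png

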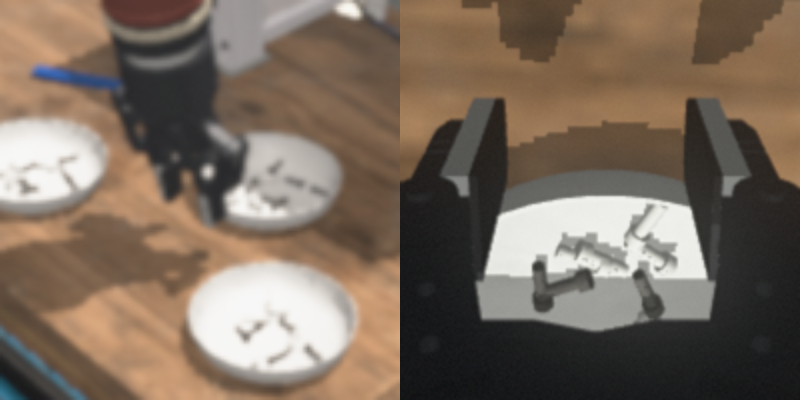

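```bash
python3 - <<'E'
from h import *
s=env.get_state();R=s['eef_rot'];p=s['tcp_pos']
for px in [(300,233),(208,233)]:
    o,d=ray("wrist",px);o=R.T@(o-p);d=R.T@d
    k=(np.sign(d[1])*.0209-o[1])/d[1];t=o+k*d;print("tool",t,"cab",w2c(p+R@t))
for z in (.01,.02,.03): print(w2c(onz("scene",(243,267.5),z)),w2c(onz("scene",(230,260),z)))
E
```

```text
tool [-0.0228  0.0209 -0.0086] cab [-0.2256  0.0246  0.0281]
tool [-0.0311 -0.0209 -0.0123] cab [-0.2303 -0.0172  0.0359]
[-0.1989  0.0004  0.01  ] [-0.2006  0.0515  0.01  ]
[-0.2086 -0.0095  0.02  ] [-0.2103  0.041   0.02  ]
[-0.2184 -0.0194  0.03  ] [-0.22    0.0304  0.03  ]
```

Request:
play_rows --series '[[[6, 0, -1, 0, 0, 0, 130], [3, 0, 0, 0, 0, 0, 130], [0, 0, 0, 0, 0, 0, 130]]]'

```text
t: 12.58
tcp_pos: [0.454, -0.05, -0.0026]
eef_rot: [[0.188, -0.06, 0.98], [0.004, 0.998, 0.06], [-0.982, -0.007, 0.188]]
wrist_force: [0.2, 1.1, 0.6]
opening: 0.0418
```

```bash
python3 - <<'E'
from h import *
st()
w=camera("wrist");a=camera("scene");cv2.imwrite("pics/c11.png",np.hstack([cv2.resize(a[230:290,210:270],(400,400)),cv2.resize(w[184:384,156:356],(400,400))]))
E
```

```text
12.575 tcp [ 0.454  -0.05   -0.0026] cab [-0.2121  0.0038 -0.0026] x [ 0.1881  0.0045 -0.9821] y [-0.0595  0.9982 -0.0068] F [0.2331 1.089  0.6235] op 0.04183886160808479 q [-0.4637 -0.5907 -0.8954  1.0984  0.0883 -0.5165]
```

View pics/c11.png

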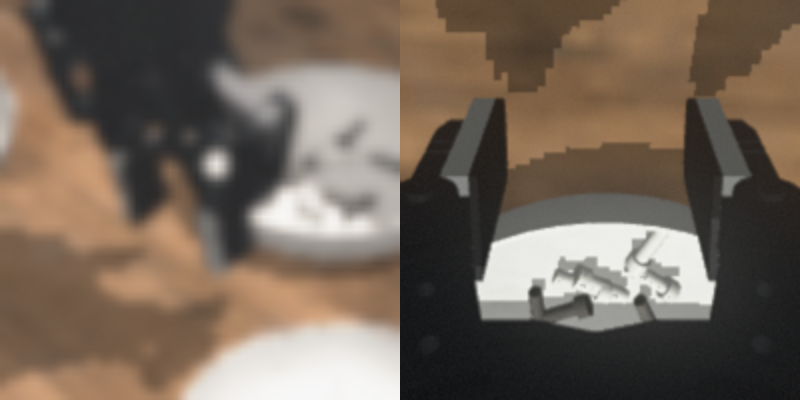

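```bash
python3 - <<'E'
from h import *
rows(c2w((-.13,0.007,.0)),tool(68),8,130)
E
```

```text
[np.float64(1.6), np.float64(0.3), np.float64(10.1), np.float64(0.002), np.float64(-0.024), np.float64(0.0), 130]
[np.float64(1.9), np.float64(0.3), np.float64(10.1), np.float64(0.002), np.float64(-0.024), np.float64(0.0), 130]
[np.float64(2.1), np.float64(0.3), np.float64(10.0), np.float64(0.002), np.float64(-0.024), np.float64(0.0), 130]
[np.float64(2.4), np.float64(0.3), np.float64(10.0), np.float64(0.002), np.float64(-0.024), np.float64(0.0), 130]
[np.float64(2.6), np.float64(0.3), np.float64(9.9), np.float64(0.002), np.float64(-0.024), np.float64(0.0), 130]
[np.float64(2.9), np.float64(0.4), np.float64(9.8), np.float64(0.002), np.float64(-0.024), np.float64(0.0), 130]
[np.float64(3.1), np.float64(0.4), np.float64(9.8), np.float64(0.002), np.float64(-0.024), np.float64(0.0), 130]
[np.float64(3.3), np.float64(0.4), np.float64(9.7), np.float64(0.002), np.float64(-0.024), np.float64(0.0), 130]
```

Request:
play_rows --series '[[[1.6, 0.3, 10, 0.002, -0.024, 0, 130], [1.8, 0.3, 10, 0.002, -0.024, 0, 130], [2, 0.3, 10, 0.002, -0.024, 0, 130], [2.3, 0.3, 10, 0.002, -0.024, 0, 130], [0, 0, 0, 0, 0, 0, 130]]]'

```text
t: 13.3
tcp_pos: [0.4981, -0.0463, 0.0]
eef_rot: [[0.289, -0.051, 0.956], [0.01, 0.999, 0.051], [-0.957, -0.005, 0.289]]
wrist_force: [0.8, 0.1, 1.3]
opening: 0.0418
```

```bash
python3 - <<'E'
from h import *
st()
w=camera("wrist");a=camera("scene");b=camera("top");cv2.imwrite("pics/c12.png",np.hstack([cv2.resize(a[200:300,200:300],(400,400)),cv2.resize(b[150:250,230:330],(400,400))]))
rows(c2w((-.10,0.007,.0)),tool(63),7,130)
for o in nets.outline_of("dish","scene"):
    m=o["pixels"].astype(np.uint8);cs=max(cv2.findContours(m,0,2)[0],key=cv2.contourArea);e=cv2.fitEllipse(cs);print(o["confidence"],w2c(onz("scene",e[0],.02)))
E
```

```text
13.3 tcp [ 0.4981 -0.0463  0.    ] cab [-0.1679  0.0054  0.    ] x [ 0.2892  0.0099 -0.9572] y [-0.0515  0.9987 -0.0052] F [0.781  0.0555 1.2934] op 0.04184383889150176 q [-0.4463 -0.5883 -0.9092  0.9879  0.1342 -0.4809]
[np.float64(2.8), np.float64(0.2), np.float64(9.4), np.float64(0.001), np.float64(-0.026), np.float64(0.0), 130]
[np.float64(3.0), np.float64(0.2), np.float64(9.3), np.float64(0.001), np.float64(-0.026), np.float64(0.0), 130]
[np.float64(3.3), np.float64(0.2), np.float64(9.2), np.float64(0.001), np.float64(-0.026), np.float64(0.0), 130]
[np.float64(3.5), np.float64(0.2), np.float64(9.1), np.float64(0.001), np.float64(-0.026), np.float64(0.0), 130]
[np.float64(3.7), np.float64(0.2), np.float64(9.0), np.float64(0.001), np.float64(-0.026), np.float64(0.0), 130]
[np.float64(4.0), np.float64(0.2), np.float64(8.9), np.float64(0.001), np.float64(-0.026), np.float64(0.0), 130]
[np.float64(4.2), np.float64(0.2), np.float64(8.8), np.float64(0.001), np.float64(-0.026), np.float64(0.0), 130]
0.87 [-0.1092 -0.0144  0.02  ]
0.76 [-0.2567  0.1615  0.02  ]
0.56 [-0.2605 -0.13    0.02  ]
```

View pics/c12.png

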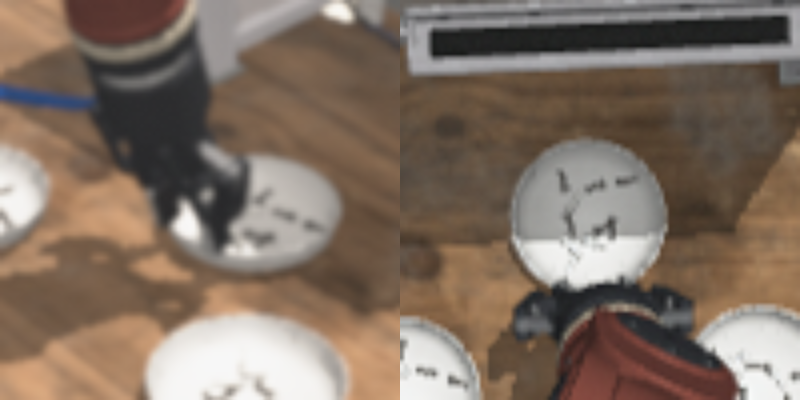

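```bash
python3 - <<'E'
from h import *
print(w2c(onz("top",(277.4,203.9),.02)),w2c(onz("top",(276,207.3),.02)))
w=camera("wrist");cv2.imwrite("pics/w12.png",w)
E
```

```text
[-0.1187  0.0023  0.02  ] [-0.1297  0.0075  0.02  ]
```

View pics/w12.png

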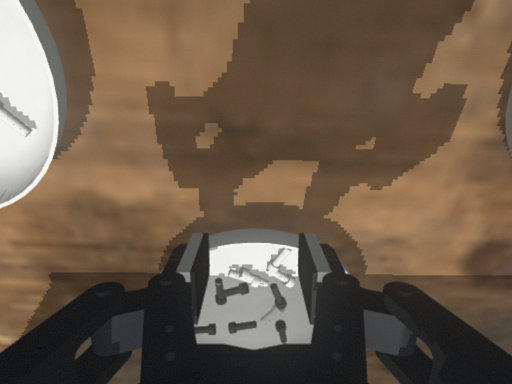

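```bash
python3 - <<'E'
from h import *
w=cv2.imread("pics/w12.png");cv2.imwrite("pics/w12z.png",cv2.resize(w[210:300,150:370],None,fx=3.6,fy=3.6,interpolation=cv2.INTER_CUBIC))
a=camera("scene");cv2.imwrite("pics/s12z.png",cv2.resize(a[225:275,230:300],None,fx=10,fy=10,interpolation=cv2.INTER_CUBIC))
for p in [(265,230),(220,235),(310,235)]:print(w2c(onz("wrist",p,.024)))
E
```

```text
[-0.1891  0.0096  0.024 ]
[-0.186  -0.0106  0.024 ]
[-0.1864  0.03    0.024 ]
```

View pics/w12z.png

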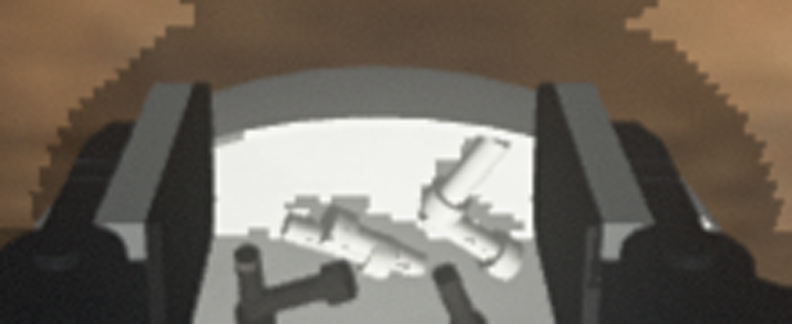

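View pics/s12z.png

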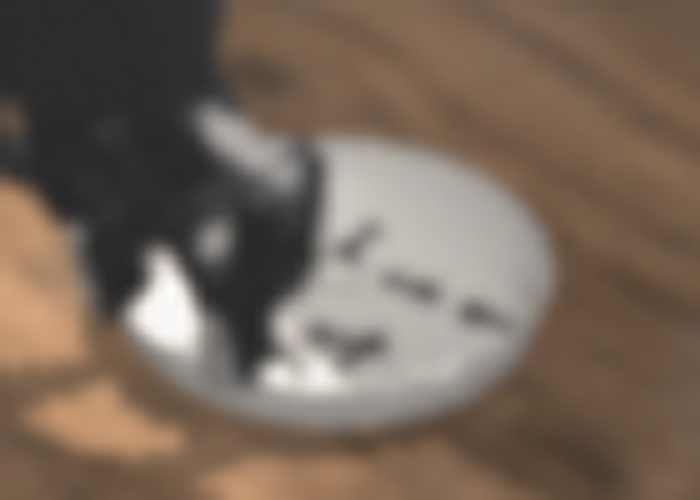

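Request:
play_rows --series '[[[-20, 0, 6, 0, 0, 0, 130], [-30, 0, 9, 0, 0, 0, 130], [-12, 0, -15, 0, 0.05, 0, 200], [-4, 0, -20, 0, 0.05, 0, 200], [-4, 0, -20, 0, 0.04, 0, 200], [0, 0, 0, 0, 0, 0, 200]]]'

```text
t: 14.35
tcp_pos: [0.4365, -0.0493, 0.0598]
eef_rot: [[0.146, -0.051, 0.988], [0.003, 0.999, 0.051], [-0.989, -0.005, 0.146]]
wrist_force: [0.7, -0.0, -1.1]
opening: 0.0182
```

```bash
python3 - <<'E'
from h import *
st()
w=camera("wrist");cv2.imwrite("pics/w13.png",w)
for o in nets.outline_of("dish","wrist"):
    m=o["pixels"].astype(np.uint8);cs=max(cv2.findContours(m,0,2)[0],key=cv2.contourArea);e=cv2.fitEllipse(cs);print(o["confidence"],e,w2c(onz("wrist",e[0],.024)))
E
```

```text
14.35 tcp [ 0.4365 -0.0493  0.0598] cab [-0.2295  0.0053  0.0598] x [ 0.146   0.0026 -0.9893] y [-0.0507  0.9987 -0.0048] F [ 0.7337 -0.0043 -1.1323] op 0.018199858624305395 q [-0.4651 -0.6283 -0.7996  1.2695  0.0679 -0.5117]
0.86 ((254.3374481201172, 305.8061828613281), (57.70301055908203, 108.10427856445312), 0.30540353059768677) [-0.14    0.0053  0.024 ]
0.6 ((508.9095458984375, 150.92236328125), (175.0552215576172, 221.9702606201172), 53.95245361328125) [-0.2631  0.156   0.024 ]
0.57 ((35.78236389160156, 142.0833282470703), (179.47195434570312, 231.301025390625), 125.73307800292969) [-0.2668 -0.1249  0.024 ]
```

View pics/w13.png

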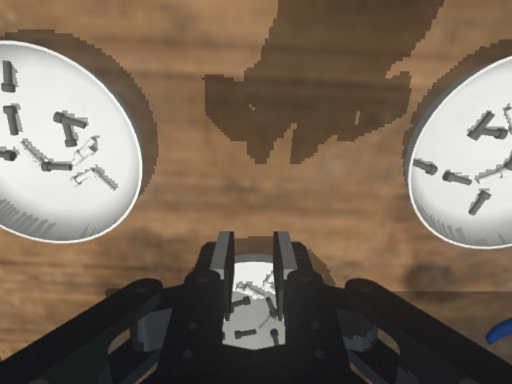

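```bash
python3 - <<'E'
from h import *
print("rear",w2c(onz("wrist",(254,257),.024)))
b=camera("top");a=camera("scene")
for c in ("top","scene"):
  for o in nets.outline_of("dish",c):
    m=o["pixels"].astype(np.uint8);cs=max(cv2.findContours(m,0,2)[0],key=cv2.contourArea);e=cv2.fitEllipse(cs);print(c,o["confidence"],e,w2c(onz(c,e[0],.02)))
cv2.imwrite("pics/c14.png",np.hstack([cv2.resize(a[190:290,190:290],(400,400)),cv2.resize(b[150:250,230:330],(400,400))]))
E
```

```text
rear [-0.1848  0.0049  0.024 ]
top 0.95 ((229.8763885498047, 249.58311462402344), (39.28287124633789, 39.513797760009766), 124.12553405761719) [-0.2603  0.163   0.02  ]
top 0.79 ((276.280517578125, 204.46932983398438), (35.569297790527344, 36.68843460083008), 127.06143951416016) [-0.1204  0.0061  0.02  ]
top 0.56 ((323.9512634277344, 242.16871643066406), (25.213109970092773, 42.283843994140625), 130.23155212402344) [-0.2488 -0.1416  0.02  ]
scene 0.72 ((261.5431823730469, 295.91522216796875), (35.75396728515625, 49.49245071411133), 90.83889770507812) [-0.259  -0.1285  0.02  ]
scene 0.67 ((262.3418884277344, 252.42056274414062), (28.03649139404297, 43.54233169555664), 94.1055679321289) [-0.1176  0.0048  0.02  ]
scene 0.63 ((189.83799743652344, 249.2002410888672), (27.291353225708008, 43.79683303833008), 87.07322692871094) [-0.2574  0.1603  0.02  ]
```

View pics/c14.png

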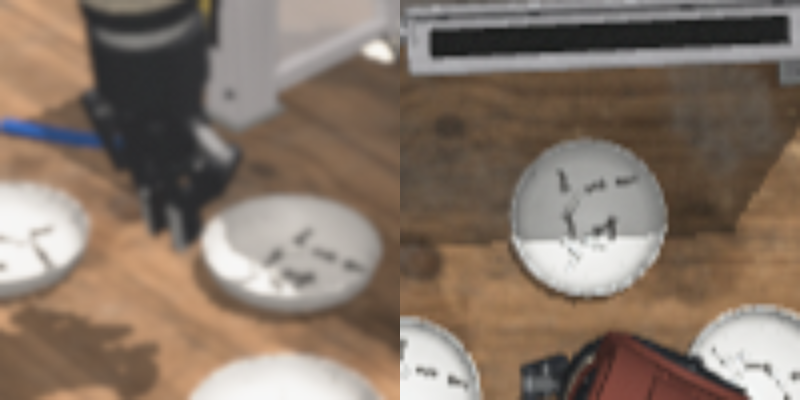

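Request:
play_rows --series '[[[22, 0, 0, 0, 0, 0, 200], [22, 0, 0, 0, 0, 0, 200], [12, 0, 0, 0, 0, 0, 200], [0, 0, 0, 0, 0, 0, 200]]]'

```text
t: 15.15
tcp_pos: [0.446, -0.0489, 0.0031]
eef_rot: [[0.148, -0.052, 0.988], [0.002, 0.999, 0.052], [-0.989, -0.005, 0.148]]
wrist_force: [0.3, -0.2, -0.2]
opening: 0.0184
```

```bash
python3 - <<'E'
from h import *
st();a=camera("scene");w=camera("wrist")
cv2.imwrite("pics/c15.png",np.hstack([cv2.resize(a[220:280,210:270],(400,400),interpolation=cv2.INTER_CUBIC),cv2.resize(w[184:384,156:356],(400,400))]))
E
```

```text
15.15 tcp [ 0.446  -0.0489  0.0031] cab [-0.2199  0.0052  0.0031] x [ 0.1481  0.0025 -0.989 ] y [-0.0515  0.9987 -0.0052] F [ 0.2805 -0.2129 -0.2116] op 0.018385351341833108 q [-0.4536 -0.5577 -0.8575  1.1382  0.0672 -0.5011]
```

View pics/c15.png

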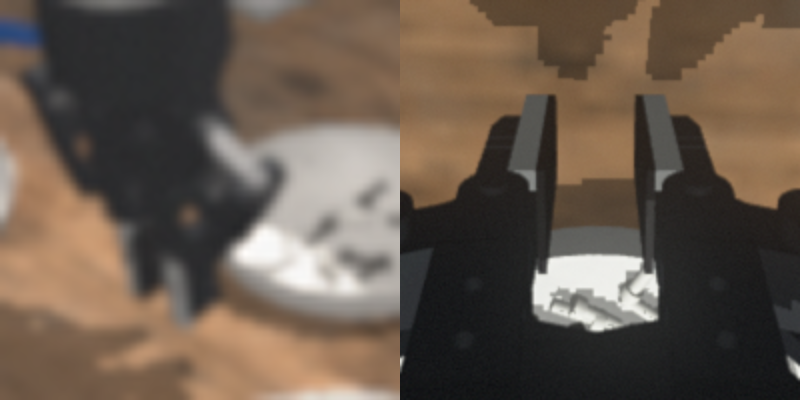

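```bash
python3 - <<'E'
from h import *
for z in (.0,.01,.015,.02,.03): print(z,w2c(onz("scene",(237.7,268.5),z)),w2c(onz("scene",(231.5,264.5),z)))
s=env.get_state();R=s['eef_rot'];p=s['tcp_pos']
for px in [(156+240/2,184+96/2),(156+155/2,184+96/2)]:
    o,d=ray("wrist",px);o=R.T@(o-p);d=R.T@d
    k=(-.011-o[2])/d[2];t=o+k*d;print("tool at z=-11",t,"cab",w2c(p+R@t))
E
```

```text
0.0 [-0.2032  0.0171  0.    ] [-0.2027  0.043   0.    ]
0.01 [-0.2127  0.0071  0.01  ] [-0.2123  0.0327  0.01  ]
0.015 [-0.2175  0.0021  0.015 ] [-0.2171  0.0275  0.015 ]
0.02 [-0.2223 -0.0029  0.02  ] [-0.2218  0.0224  0.02  ]
0.03 [-0.2319 -0.0129  0.03  ] [-0.2314  0.0121  0.03  ]
tool at z=-11 [-0.0272  0.0093 -0.011 ] cab [-0.2343  0.0142  0.0294]
tool at z=-11 [-0.0272 -0.0099 -0.011 ] cab [-0.2342 -0.005   0.0296]
```

Request:
play_rows --series '[[[4, 0, 0, 0, 0, 0, 200], [4, 0, 0, 0, 0, 0, 200], [4, 0, 0, 0, 0, 0, 200], [0, 0, 0, 0, 0, 0, 200]]]'

```text
t: 15.75
tcp_pos: [0.4497, -0.0498, -0.0067]
eef_rot: [[0.152, -0.051, 0.987], [0.001, 0.999, 0.052], [-0.988, -0.007, 0.152]]
wrist_force: [-0.7, 0.9, 0.1]
opening: 0.0185
```

```bash
python3 - <<'E'
from h import *
st();a=camera("scene");w=camera("wrist")
cv2.imwrite("pics/c16.png",np.hstack([cv2.resize(a[220:280,210:270],(400,400),interpolation=cv2.INTER_CUBIC),cv2.resize(w[184:384,156:356],(400,400))]))
E
```

```text
15.75 tcp [ 0.4497 -0.0498 -0.0067] cab [-0.2163  0.0041 -0.0067] x [ 0.152   0.0006 -0.9884] y [-0.0513  0.9987 -0.0073] F [-0.746   0.9434  0.1303] op 0.01851036740506468 q [-0.4516 -0.5403 -0.8645  1.1093  0.0669 -0.4989]
```

View pics/c16.png

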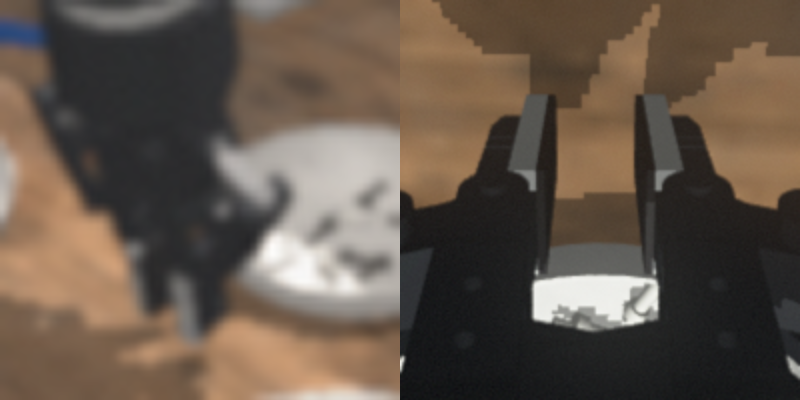

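Request:
play_rows --series '[[[1.2, 0.2, 10, 0.001, -0.012, 0, 200], [1.4, 0.2, 10, 0.001, -0.012, 0, 200], [1.5, 0.2, 10, 0.001, -0.012, 0, 200], [1.6, 0.2, 10, 0.001, -0.012, 0, 200], [1.7, 0.2, 10, 0.001, -0.012, 0, 200], [0, 0, 0, 0, 0, 0, 200]]]'

```text
t: 16.6
tcp_pos: [0.5039, -0.046, -0.0048]
eef_rot: [[0.215, -0.046, 0.976], [0.004, 0.999, 0.046], [-0.977, -0.006, 0.215]]
wrist_force: [1.0, -0.2, 0.5]
opening: 0.0182
```

```bash
cat > dish.py <<'E'
from h import *
def dish(tag):
    st();a=camera("scene")
    def go(c):
      for o in nets.outline_of("dish",c):
        m=o["pixels"].astype(np.uint8);cs=max(cv2.findContours(m,0,2)[0],key=cv2.contourArea)
        if len(cs)<6: continue
        e=cv2.fitEllipse(cs);print(c,round(o["confidence"],2),o["rect"],w2c(onz(c,e[0],.02)))
    go("scene");b=camera("top");go("top");w=camera("wrist")
    cv2.imwrite(f"pics/{tag}.png",np.hstack([cv2.resize(a[180:290,210:320],(400,400),interpolation=cv2.INTER_CUBIC),cv2.resize(w[184:384,156:356],(400,400))]))
    cv2.imwrite(f"pics/{tag}t.png",cv2.resize(b[130:250,220:340],(400,400),interpolation=cv2.INTER_CUBIC))
E
python3 -c "
from dish import *
dish('d17')"
```

```text
16.6 tcp [ 0.5039 -0.046  -0.0048] cab [-0.1621  0.0055 -0.0048] x [ 0.2149  0.0038 -0.9766] y [-0.0462  0.9989 -0.0063] F [ 0.9844 -0.2415  0.5066] op 0.01821715716760605 q [-0.4101 -0.433  -0.7953  1.0109  0.0893 -0.4481]
scene 0.92 [169.1, 235.0, 216.2, 264.4] [-0.2573  0.1611  0.02  ]
scene 0.84 [258.7, 237.9, 292.5, 267.2] [-0.0898 -0.0074  0.02  ]
scene 0.67 [236.1, 280.9, 286.8, 313.2] [-0.2594 -0.1285  0.02  ]
scene 0.48 [323.4, 299.2, 348.9, 319.5] [-0.1659 -0.2891  0.02  ]
top 0.83 [256.9, 180.9, 300.0, 216.3] [-0.0958  0.0023  0.02  ]
top 0.76 [313.6, 224.3, 336.0, 267.8] [-0.2603 -0.1455  0.02  ]
top 0.66 [209.4, 230.5, 252.0, 270.0] [-0.2602  0.1621  0.02  ]
```

View pics/d17.png

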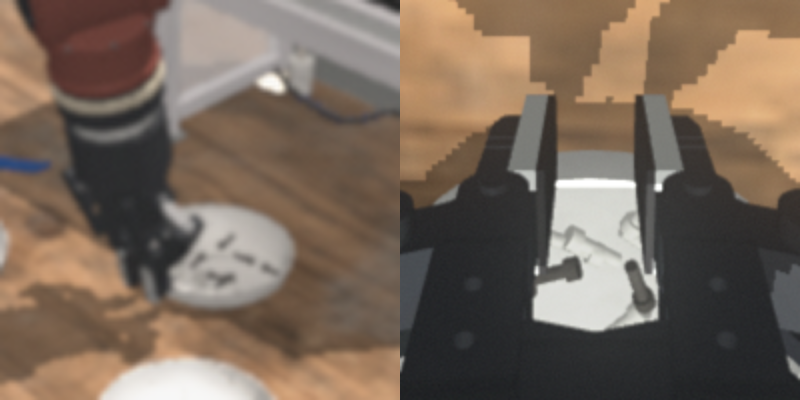

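```bash
python3 - <<'E'
from h import *
rows(c2w((-.062,0.005,-.0035)),tool(64),10,200)
E
```

```text
[np.float64(2.0), np.float64(-0.0), np.float64(9.9), np.float64(0.0), np.float64(-0.024), np.float64(0.001), 200]
[np.float64(2.3), np.float64(-0.0), np.float64(9.8), np.float64(0.0), np.float64(-0.024), np.float64(0.001), 200]
[np.float64(2.5), np.float64(-0.0), np.float64(9.8), np.float64(0.0), np.float64(-0.024), np.float64(0.001), 200]
[np.float64(2.7), np.float64(-0.0), np.float64(9.7), np.float64(0.0), np.float64(-0.024), np.float64(0.001), 200]
[np.float64(3.0), np.float64(-0.0), np.float64(9.6), np.float64(0.0), np.float64(-0.024), np.float64(0.001), 200]
[np.float64(3.2), np.float64(-0.0), np.float64(9.5), np.float64(0.0), np.float64(-0.024), np.float64(0.001), 200]
[np.float64(3.4), np.float64(-0.0), np.float64(9.5), np.float64(0.0), np.float64(-0.024), np.float64(0.001), 200]
[np.float64(3.6), np.float64(-0.0), np.float64(9.4), np.float64(0.0), np.float64(-0.024), np.float64(0.001), 200]
[np.float64(3.9), np.float64(-0.0), np.float64(9.3), np.float64(0.0), np.float64(-0.024), np.float64(0.001), 200]
[np.float64(4.1), np.float64(-0.0), np.float64(9.2), np.float64(0.0), np.float64(-0.024), np.float64(0.001), 200]
```

Request:
play_rows --series '[[[2, 0, 10, 0, -0.024, 0, 200], [2.2, 0, 10, 0, -0.024, 0, 200], [2.4, 0, 10, 0, -0.024, 0, 200], [2.7, 0, 10, 0, -0.024, 0, 200], [3, 0, 9.6, 0, -0.024, 0, 200], [0, 0, 0, 0, 0, 0, 200]]]'

```text
t: 17.6
tcp_pos: [0.5573, -0.0435, -0.0041]
eef_rot: [[0.337, -0.046, 0.94], [0.01, 0.999, 0.045], [-0.941, -0.006, 0.337]]
wrist_force: [-0.5, 0.8, 0.2]
opening: 0.0188
```

```bash
python3 -c "
from dish import *
dish('d18')
rows(c2w((-.062,0.005,-.0035)),tool(63),5,200)"
```

```text
17.6 tcp [ 0.5573 -0.0435 -0.0041] cab [-0.1085  0.0055 -0.0041] x [ 0.3371  0.0097 -0.9414] y [-0.0457  0.9989 -0.006 ] F [-0.5111  0.7939  0.2492] op 0.018817029684642394 q [-0.3962 -0.4223 -0.8155  0.8622  0.1395 -0.4207]
scene 0.89 [166.4, 235.6, 215.1, 260.7] [-0.2573  0.162   0.02  ]
scene 0.82 [270.9, 229.5, 301.9, 257.5] [-0.0357 -0.0063  0.02  ]
scene 0.57 [237.3, 279.3, 284.8, 316.0] [-0.259  -0.1287  0.02  ]
top 0.96 [209.4, 231.2, 250.7, 269.2] [-0.26    0.1625  0.02  ]
top 0.9 [257.9, 167.2, 300.0, 203.3] [-0.0469  0.0017  0.02  ]
top 0.88 [313.4, 225.8, 338.6, 269.3] [-0.2626 -0.1444  0.02  ]
[np.float64(3.1), np.float64(-0.1), np.float64(8.9), np.float64(0.0), np.float64(-0.026), np.float64(0.001), 200]
[np.float64(3.3), np.float64(-0.1), np.float64(8.8), np.float64(0.0), np.float64(-0.026), np.float64(0.001), 200]
[np.float64(3.5), np.float64(-0.1), np.float64(8.7), np.float64(0.0), np.float64(-0.026), np.float64(0.001), 200]
[np.float64(3.8), np.float64(-0.1), np.float64(8.6), np.float64(0.0), np.float64(-0.026), np.float64(0.001), 200]
[np.float64(4.0), np.float64(-0.1), np.float64(8.5), np.float64(0.0), np.float64(-0.026), np.float64(0.001), 200]
```

View pics/d18.png

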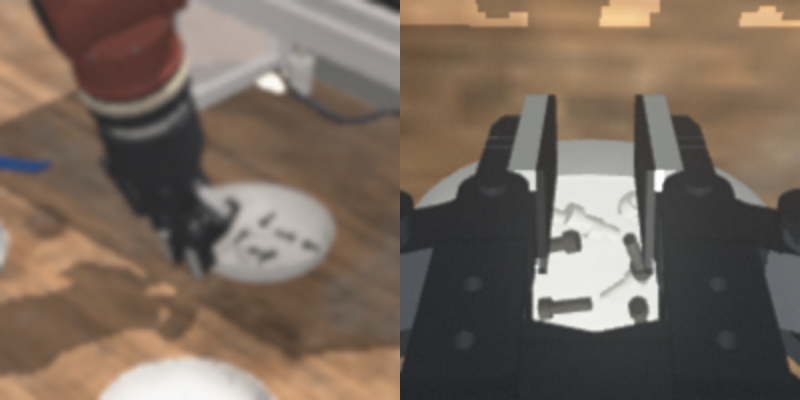

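Request:
play_rows --series '[[[3, 0, 9, 0, -0.026, 0, 200], [3.2, 0, 9, 0, -0.026, 0, 200], [3.5, 0, 9, 0, -0.026, 0, 200], [3.7, 0, 9, 0, -0.026, 0, 200], [4, 0, 8.5, 0, -0.026, 0, 200], [0, 0, 0, 0, 0, 0, 200]]]'

```text
t: 18.6
tcp_pos: [0.6074, -0.041, -0.0033]
eef_rot: [[0.463, -0.045, 0.885], [0.016, 0.999, 0.043], [-0.886, -0.006, 0.463]]
wrist_force: [-0.0, 0.5, -0.5]
opening: 0.0183
```

```bash
python3 -c "
from dish import *
dish('d19')
rows(c2w((-.02,0.005,-.003)),tool(56),4,200)"
```

```text
18.6 tcp [ 0.6074 -0.041  -0.0033] cab [-0.0584  0.0056 -0.0033] x [ 0.4625  0.016  -0.8865] y [-0.0454  0.999  -0.0056] F [-0.0472  0.5224 -0.4898] op 0.01829254266009815 q [-0.3874 -0.418  -0.858   0.6863  0.1907 -0.3909]
scene 0.69 [239.0, 282.9, 285.8, 313.9] [-0.2598 -0.1289  0.02  ]
scene 0.6 [280.6, 221.6, 309.9, 252.5] [ 0.0079 -0.0014  0.02  ]
scene 0.6 [167.3, 236.8, 212.5, 262.4] [-0.2584  0.1607  0.02  ]
top 0.89 [308.2, 222.3, 337.1, 267.2] [-0.2622 -0.1364  0.02  ]
top 0.83 [260.2, 166.2, 300.9, 189.3] [-0.0236  0.0012  0.02  ]
top 0.69 [209.2, 228.9, 250.5, 270.7] [-0.2611  0.1627  0.02  ]
[np.float64(4.5), np.float64(-0.1), np.float64(8.6), np.float64(0.001), np.float64(-0.028), np.float64(0.001), 200]
[np.float64(4.7), np.float64(-0.1), np.float64(8.4), np.float64(0.001), np.float64(-0.028), np.float64(0.001), 200]
[np.float64(4.9), np.float64(-0.1), np.float64(8.3), np.float64(0.001), np.float64(-0.028), np.float64(0.001), 200]
[np.float64(5.2), np.float64(-0.1), np.float64(8.2), np.float64(0.001), np.float64(-0.028), np.float64(0.001), 200]
```

View pics/d19.png

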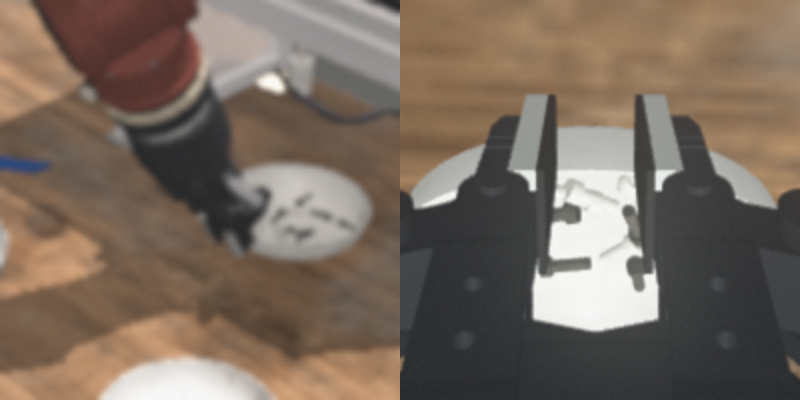

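View pics/d19t.png

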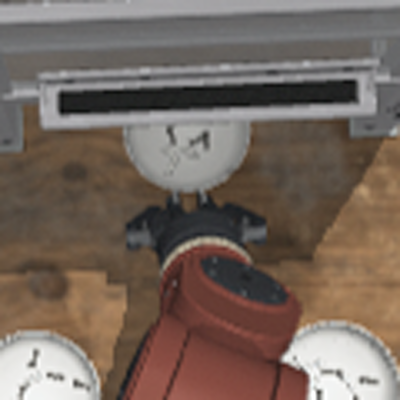

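Request:
play_rows --series '[[[4.5, 0, 8.6, 0, -0.028, 0, 200], [4.7, 0, 8.5, 0, -0.028, 0, 200], [4.9, 0, 8.4, 0, -0.028, 0, 200], [5.2, 0, 8.3, 0, -0.028, 0, 200], [5.6, 0, 8.2, 0, -0.01, 0, 200], [0, 0, 0, 0, 0, 0, 200]]]'

```text
t: 19.6
tcp_pos: [0.6572, -0.0394, -0.0023]
eef_rot: [[0.568, -0.044, 0.822], [0.02, 0.999, 0.04], [-0.823, -0.006, 0.568]]
wrist_force: [0.6, 0.1, -0.0]
opening: 0.0184
```

```bash
python3 -c "
from dish import *
dish('d20')
rows(c2w((.02,0.005,-.001)),tool(51),3,200)"
```

```text
19.6 tcp [ 0.6572 -0.0394 -0.0023] cab [-0.0086  0.005  -0.0023] x [ 0.5679  0.0202 -0.8229] y [-0.0444  0.999  -0.0061] F [ 0.5863  0.1081 -0.0405] op 0.018403789065518785 q [-0.374  -0.3682 -0.8752  0.4991  0.2282 -0.3538]
scene 0.97 [238.6, 276.7, 287.7, 315.1] [-0.2595 -0.1288  0.02  ]
scene 0.92 [166.3, 238.2, 215.0, 264.6] [-0.2579  0.1614  0.02  ]
scene 0.57 [287.1, 220.6, 319.8, 245.7] [ 0.0551 -0.0031  0.02  ]
top 0.92 [305.7, 222.6, 335.4, 266.9] [-0.2619 -0.1303  0.02  ]
top 0.79 [210.5, 230.5, 250.0, 267.6] [-0.2601  0.1622  0.02  ]
top 0.51 [264.1, 166.6, 292.0, 174.2] [-0.0033  0.0022  0.02  ]
[np.float64(5.1), np.float64(0.0), np.float64(8.2), np.float64(0.001), np.float64(-0.025), np.float64(0.002), 200]
[np.float64(5.3), np.float64(0.0), np.float64(8.1), np.float64(0.001), np.float64(-0.025), np.float64(0.002), 200]
[np.float64(5.5), np.float64(0.0), np.float64(8.0), np.float64(0.001), np.float64(-0.025), np.float64(0.002), 200]
```

View pics/d20.png

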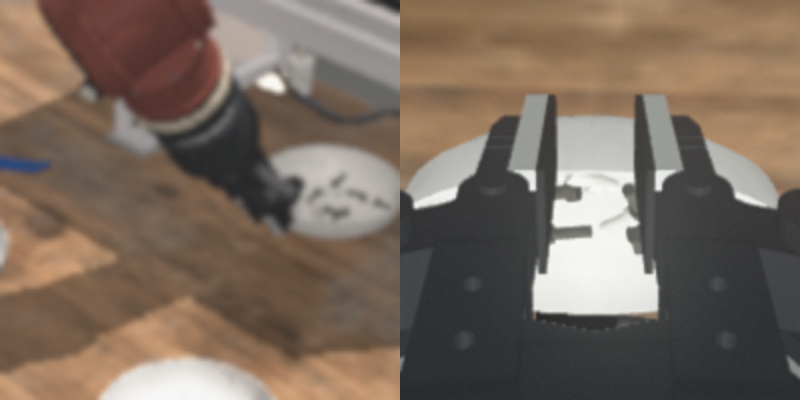

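Request:
play_rows --series '[[[5.3, 0, 8.1, 0, -0.02, 0, 200], [5.4, 0, 8, 0, -0.02, 0, 200], [5.5, 0, 8, 0, -0.02, 0, 200], [5.7, 0, 7.8, 0, -0.01, 0, 200], [0, 0, 0, 0, 0, 0, 200]]]'

```text
t: 20.48
tcp_pos: [0.6976, -0.0374, -0.0017]
eef_rot: [[0.627, -0.044, 0.778], [0.023, 0.999, 0.038], [-0.779, -0.006, 0.627]]
wrist_force: [-0.3, -0.4, 0.5]
opening: 0.0184
```

```bash
python3 -c "
from dish import *
dish('d21')
a=camera('scene');cv2.imwrite('pics/s21.png',cv2.resize(a[120:290,210:400],None,fx=3.5,fy=3.5,interpolation=cv2.INTER_CUBIC))"
```

```text
20.475 tcp [ 0.6976 -0.0374 -0.0017] cab [ 0.0319  0.0051 -0.0017] x [ 0.627   0.0232 -0.7787] y [-0.0441  0.999  -0.0057] F [-0.3076 -0.3976  0.4861] op 0.018445894838440103 q [-0.3559 -0.2828 -0.848   0.3657  0.2426 -0.3212]
scene 0.95 [165.4, 237.8, 212.4, 263.0] [-0.2557  0.161   0.02  ]
scene 0.65 [294.2, 216.1, 327.4, 243.1] [ 0.0937 -0.0017  0.02  ]
scene 0.6 [236.1, 282.3, 287.0, 318.4] [-0.2598 -0.129   0.02  ]
scene 0.58 [260.6, 155.3, 322.5, 184.3] [0.3824 0.294  0.02  ]
top 0.86 [306.4, 223.1, 340.4, 266.4] [-0.2616 -0.1306  0.02  ]
top 0.63 [212.2, 232.4, 249.5, 268.9] [-0.2588  0.1647  0.02  ]
```

View pics/s21.png

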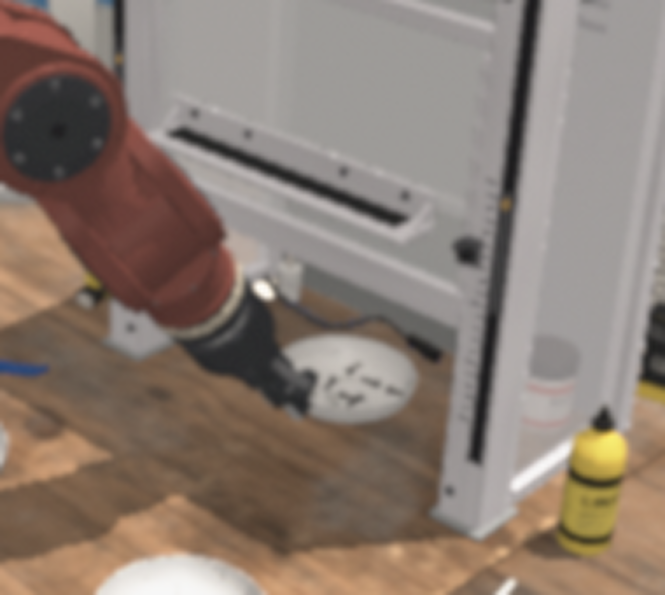

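Request:
play_rows --series '[[[4, 0, 5, 0, 0, 0, 200], [0, 0, 0, 0, 0, 0, 200]]]'

```text
t: 21.02
tcp_pos: [0.7037, -0.0373, -0.0014]
eef_rot: [[0.627, -0.044, 0.778], [0.023, 0.999, 0.038], [-0.779, -0.006, 0.627]]
wrist_force: [-0.3, -0.6, 0.4]
opening: 0.0184
```

```bash
python3 -c "
from dish import *
st(); rows(c2w((-.01,.005,.004)),tool(52),4,200)"
```

```text
21.025 tcp [ 0.7037 -0.0373 -0.0014] cab [ 0.038   0.0049 -0.0014] x [ 0.6267  0.0228 -0.7789] y [-0.0436  0.999  -0.0059] F [-0.2942 -0.6306  0.3641] op 0.018386268952458817 q [-0.3509 -0.2606 -0.8293  0.3614  0.2391 -0.3169]
[np.float64(-8.6), np.float64(-0.0), np.float64(-8.5), np.float64(0.0), np.float64(0.004), np.float64(0.002), 200]
[np.float64(-8.6), np.float64(-0.0), np.float64(-8.5), np.float64(0.0), np.float64(0.004), np.float64(0.002), 200]
[np.float64(-8.5), np.float64(-0.0), np.float64(-8.6), np.float64(0.0), np.float64(0.004), np.float64(0.002), 200]
[np.float64(-8.5), np.float64(0.0), np.float64(-8.6), np.float64(0.0), np.float64(0.004), np.float64(0.002), 200]
```

Retreat straight back.

Request:
play_rows --series '[[[-8.5, 0, -8.5, 0, 0, 0, 200], [-8.5, 0, -8.5, 0, 0, 0, 200], [-8.5, 0, -8.5, 0, 0, 0, 200], [-9, 0, -8.5, 0, 0.02, 0, 200], [-9, 0, -8.5, 0, 0.04, 0, 200], [-10, 0, -8, 0, 0.06, 0, 200], [-10, 0, -8, 0, 0.06, 0, 200]]]'

```text
t: 21.9
tcp_pos: [0.6166, -0.0408, 0.0139]
eef_rot: [[0.473, -0.044, 0.88], [0.016, 0.999, 0.042], [-0.881, -0.006, 0.473]]
wrist_force: [0.0, -0.3, 0.1]
opening: 0.0187
```

```bash
python3 -c "
from dish import *
st()
w=camera('wrist');cv2.imwrite('pics/w22.png',w)
rows(c2w((-.14,.005,.06)),tool(72),6,200)
for o in nets.outline_of('dish','wrist'):
    m=o['pixels'].astype(np.uint8);cs=max(cv2.findContours(m,0,2)[0],key=cv2.contourArea);e=cv2.fitEllipse(cs);print(o['confidence'],o['rect'],w2c(onz('wrist',e[0],.024)))
"
```

```text
21.9 tcp [ 0.6166 -0.0408  0.0139] cab [-0.0492  0.0055  0.0139] x [ 0.4732  0.0158 -0.8808] y [-0.0441  0.999  -0.0058] F [ 0.0485 -0.2798  0.1011] op 0.018681297124182886 q [-0.3818 -0.4216 -0.8325  0.7027  0.1922 -0.3826]
[np.float64(-13.7), np.float64(-0.1), np.float64(-9.9), np.float64(0.0), np.float64(0.03), np.float64(0.001), 200]
[np.float64(-13.4), np.float64(-0.1), np.float64(-10.3), np.float64(0.0), np.float64(0.03), np.float64(0.001), 200]
[np.float64(-13.1), np.float64(-0.0), np.float64(-10.7), np.float64(0.0), np.float64(0.03), np.float64(0.001), 200]
[np.float64(-12.8), np.float64(-0.0), np.float64(-11.1), np.float64(0.0), np.float64(0.03), np.float64(0.001), 200]
[np.float64(-12.4), np.float64(-0.0), np.float64(-11.5), np.float64(0.0), np.float64(0.03), np.float64(0.001), 200]
[np.float64(-12.1), np.float64(-0.0), np.float64(-11.9), np.float64(0.0), np.float64(0.03), np.float64(0.001), 200]
0.64 [222.8, 290.8, 285.5, 351.7] [0.0467 0.0037 0.024 ]
```

View pics/w22.png

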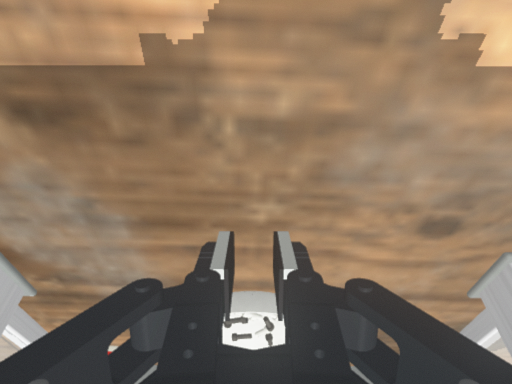

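Request:
play_rows --series '[[[-13.5, 0, -10, 0, 0.03, 0, 200], [-13.5, 0, -10, 0, 0.03, 0, 200], [-13, 0, -11, 0, 0.03, 0, 200], [-13, 0, -11, 0, 0.03, 0, 200], [-12, 0, -12, 0, 0.03, 0, 200], [-12, 0, -12, 0, 0.03, 0, 200], [0, 0, 0, 0, 0, 0, 200]]]'

```text
t: 22.88
tcp_pos: [0.5259, -0.0446, 0.0566]
eef_rot: [[0.314, -0.044, 0.948], [0.009, 0.999, 0.044], [-0.949, -0.005, 0.314]]
wrist_force: [0.4, 0.2, 0.4]
opening: 0.0183
```

```bash
python3 -c "
from dish import *
dish('d23')
a=camera('scene');cv2.imwrite('pics/s23.png',cv2.resize(a[150:290,240:380],None,fx=4,fy=4,interpolation=cv2.INTER_CUBIC))
nets.boxes_of('lip','scene')
for x in (.08,.09,.1): 
  t=np.linspace(0,6.28,60);P=np.array([c2w((x+.0635*np.cos(k),.004+.0635*np.sin(k),.024)) for k in t]);q=proj('scene',P);print(x,q.min(0),q.max(0))
"
```

```text
22.875 tcp [ 0.5259 -0.0446  0.0566] cab [-0.1399  0.0059  0.0566] x [ 0.3143  0.0088 -0.9493] y [-0.0444  0.999  -0.0055] F [0.445  0.2402 0.4209] op 0.018334597099593872 q [-0.4206 -0.5632 -0.795   1.049   0.1368 -0.4459]
scene 0.95 [291.0, 216.7, 327.0, 241.9] [0.0904 0.0015 0.02  ]
scene 0.88 [234.8, 278.4, 287.0, 316.1] [-0.2599 -0.1282  0.02  ]
scene 0.73 [165.7, 235.0, 213.6, 265.6] [-0.2573  0.1613  0.02  ]
top 0.77 [315.6, 224.0, 336.3, 267.3] [-0.2537 -0.1516  0.02  ]
top 0.69 [209.0, 232.9, 249.7, 269.1] [-0.2606  0.1627  0.02  ]
top 0.44 [353.8, 144.7, 367.5, 158.9] [ 0.0434 -0.284   0.02  ]
0.08 [286.0585 216.7781] [326.8203 237.8217]
0.09 [288.1683 215.7291] [328.7703 236.6007]
0.1 [290.2546 214.6885] [330.7039 235.3903]
```

View pics/s23.png

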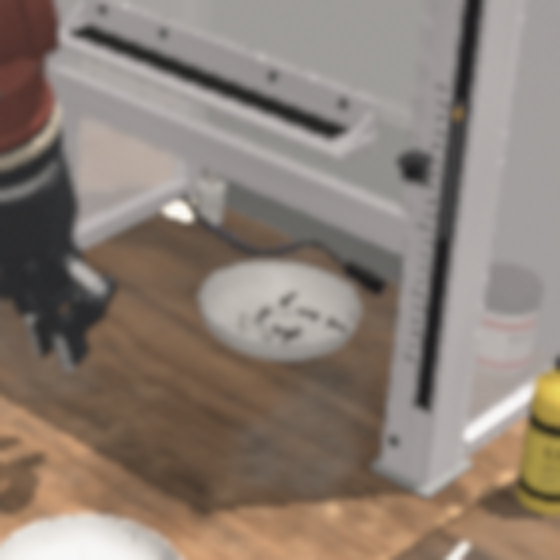

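```bash
python3 -c "
from bench import ticket
print(ticket.close_job())"
```

```text
the job is handed in; nothing more can be done
None
```

The window is up at the pointer mark and the dish stands inside the cabinet behind it. I handed the job in at about 23 s; no verdict was reported.

- **Window:** I pushed it up from beneath the lip with shut fingers. My last measurement put the lip at about 0.2447 m and the pointer at about 0.2437 to 0.2455 m. The final picture shows the window had not slipped after I let go.
- **Dish:** I chose the one directly in front of the window, between the tyre lever and the hex key. Another dish is farther from the base (0.95 m), but it stands by the wall, out of reach and not in front of the cabinet.
- **Dish position:** Its outline in the last scene picture puts the centre about 96 mm behind the window face. The network's ellipse fit from the same camera gave about 90 mm. Both are past the 78 mm needed, with y close to 0 and the dish flat.
- **Missed first push:** My first pushes used opened fingers. The tips stood higher than I expected and came over the rim, shifting the dish about 11 mm without any visible tipping. I backed off, closed the fingers further, went lower and pushed from behind the rim.
- **At hand-in:** The gripper was well clear with about 0 N on the wrist. I kept clear of the bystanders and saw none move, but I did not measure their positions again.

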